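Load a parts tray into the called rail pair of the bench rack

ROBOT

A 6-joint arm with a two-finger parallel gripper is mounted at the origin on a cart in front of the work surface, level with it; the furniture and walls round the work are solid. World frame = base frame: x ahead of the robot, y to its left, z up, the work surface at z = 0. Lengths are in m, angles in rad, forces in N, time in s.
With the tool pointing down it reaches from about 0.35 to 0.775 m from the base axis. Payload 7.3 kg.
Tool frame: the origin (TCP) lies at the very end of the fingers, on their centre line; the grasp point (between the pads) lies 19 mm behind it; z points along the fingers, y is the direction in which the jaws open and shut (so a half turn about z gives the same grasp; the last joint's range is limited). The gripper opens to 92 mm and grips with 3 to 60 N. Pads are 19 mm wide; open, the fingers measure 130 mm over their backs; the gripper's body (75 mm by 190 mm) begins 47 mm behind the grasp point.
Start: joints at [0.98, 0.342, 1.524, -0, 1.275, -0.146], TCP at [0.226, 0.474, 0.199] pointing down, gripper open.
Joint ranges: [-2.53, 2.53], [-0.77, 2.02], [0.04, 2.7], [-1, 4.14], [0.28, 2.66], [-3.11, 3.11]. Speed limits (rad/s): [2.57, 2.57, 3.14, 3.14, 3.14, 3.14].

INTERFACE

Orientations are given as [roll, pitch, yaw] about the fixed x, y, z axes, in that order (R = Rz(yaw) Ry(pitch) Rx(roll)).
In Python, from cell import robot gives the robot as it stands.
- The arm moves only by the shell command python3 -m pendant 'ROWS' [OPENING] [FORCE]. ROWS is JSON, a list of rows, each a list of 2 entries, a list of its own where there are three numbers: the shift along the tool's x, y, z in mm, then the turn about the tool's z in degrees. In form: [[[x, y, z], turn], ...]. A call has 1 to 10 rows; each row is the pose to reach, as a shift and turn from the pose measured when the call began, along the tool's axes at that moment; what a row does not reach only later rows make up. A row lasts 1/12 s, in which the tool goes at most 41.7 mm and 7.16 degrees, less where a joint would pass 70% of its speed; a pose out of reach is approached as far as the arm can. A call with a gripper value outside its range is refused whole. OPENING is the opening, from 0 (shut) to 1 (fully open), set as the call begins (- or left out, the last holds). The fingers move at their own pace and stop on an object; FORCE is the grip in N (left out, the last holds). Time passes only in rows, so rows that repeat a pose let the fingers close. It gives the time, the measured TCP pose, the force and the opening at its end, in the units of the state.
- robot.observe(): the state, without advancing time (a new reading comes with each control period).
- robot.read_camera(name): name is "scene" or "side" or "wrist"; returns the picture (480x640x3 uint8, red, green, blue); there is no depth.
- robot.calibration(name): a dict with "vfov" (degrees; the focal length in pixels is half the picture's height over the tangent of half this angle, whatever the lens; pixels are square), "cx", "cy" (the principal point, pixels), "rvec" (rotation vector, rad) and "tvec" (3), from world to camera coordinates, as OpenCV has them. Camera axes: x right, y down, z forward; pixel columns grow to the right and rows downward; lengths in m; the calibration is good to about 2 mm. The wrist camera is an equidistant fisheye: a pixel r from the principal point sees the ray r / f radians off the axis. A picture is of the moment at which its call begins: read the wrist's pose just before it. calibration takes no time and is no camera call; for the wrist camera it gives the pose at the moment of the call.
- robot.hand_in(): hands the job in, once; it reports no verdict.
Trained networks look in the newest picture that a camera, given by its name, has taken for a name from the list of things; names that differ only in an ending like _2 or _b are one class to them, and where a whole thing is asked for, a point or a joint stands for the part that bears it (a point fixed in the world has none). Each returns a list of dicts, best first, with "p" (0 to 1); they miss things now and then, are a little off and sometimes report something else, mostly with a low value. They report only what shows in the picture. A call takes as long as a camera call. They do not tell look-alikes from the thing itself.
- robot.find_in(camera, query): "xy" ([column, row] as shares, 0 to 1, of the picture: columns of its width, rows of its height, amid what is visible of it).
The state is a dict: "time": time; "qpos": joint angles; "qvel": joint speeds; "joint_efforts": joint torques, N m; "tool_pos": TCP position; "tool_rot": TCP orientation; "contact_force": force on the tool from outside, world axes, zero at the start; "torque": the same for the moment, N m; "opening": finger opening in m.
Only numpy, scipy, OpenCV 4.12 (cv2) and the standard library are available. Lean on these libraries where they do the work, as an engineer would, in place of code of your own. Each camera call takes 0.05 s, during which the arm holds its last target.

TASK

Take the aluminium tray with the two vent blades by its blue handle and slide it into the grey bench rack, on the rail pair at the height of the one orange tab that sticks out of the rack's left front. Push it in until it is right up against the rack's rear stop, press it home there for a moment, firmly but gently, and let go, leaving it bearing on the stop with the blades still in it. Do not force anything, and leave the other things on the bench where they are.

Things in the scene. Friction and masses are not known exactly. Their poses are not given: they have to be found in the camera images.
- tray: Flat aluminium sheet tray, 190 (x) x 150 (y) mm, 4 mm thick, corners rounded 15 mm, 0.2 to 0.3 kg. Origin: centre of its underside; x points to its rear edge (goes into the rack first, at x = +95 mm), z up. A rim 10 mm high stands on it at x = -46 and +87, y = +-60 mm; the outer 13 mm of each side is flat and runs in the rack's grooves. The blue handle stands near its front edge.
- tray_handle (a point): Grip point in the tray's blue handle: an upright block 26 mm long (tray x), 12 mm thick (tray y), 46 mm high above the tray, centred 80 mm in front of the tray's origin; take it across its 12 mm. This point is 36 mm above the tray's underside, 14 mm below the handle's top. Axes as the tray.
- rack: Grey and white bench rack, fixed, 196 mm wide, 148 mm high, open in front. Origin: on the bench, midway between the sides, 65 mm behind the mouth; x points into the rack, y to its left. Each inner side has three grooves 11 mm high, facing in pairs; the groove floors (the tray's underside rests on them) are 45, 83 and 121 mm above the bench. Grooves are 154 mm apart at their bottoms, ribs 136 mm.
- rack_mouth (a point): Middle of the rack's mouth at bench height; axes as the rack. The grooves begin here; the rib noses between them are rounded (13.5 mm) to lead a tray in. A tray that is home stands out of the mouth by 65 to 87 mm, its handle outside. Come up to the rear stop slowly (10 to 15 mm/s): it is stiff, and a fast arrival overshoots the force.
- backstop: The rack's rear stop (origin as the rack's: it does not tell the setting). The face of its dark rubber bar lies 38 to 60 mm behind the rack's origin, set anew each time, not measured: find it by feel. Two sprung blue pads, 0.5 N in all, stand 5 mm proud of it. Home = over 3 N on the bar for 0.2 s (rail friction, 1 to 8 N, comes on top: push with 13 N), then left within those 5 mm. Over 25 N on it strains it.
- tab0: Orange tab, 26 x 14 x 14 mm, of the lowest rail pair, in the rack's left panel. Origin: its centre, at rack y = +86 mm, 5.5 mm above the groove floor of its pair. Pulled out (centre at rack x = -76 mm, 24 mm of it standing out of the front) it calls for the tray; pushed in (x = -45 mm) it cannot be seen. Exactly one of the three tabs is out.
- tab1: The same tab for the middle rail pair.
- tab2: The same tab for the top rail pair.
- blade_a: Black moulded vent blade, 37 x 96 x 15 mm, lying loose inside the tray's rim, across the tray. Origin: centre of its underside.
- blade_b: A second such blade, behind the first in the tray.
- caliper: Digital caliper, a bystander: leave it alone. Origin: centre of its underside.
- foam_strip: Dark foam strip, a bystander: leave it alone. Origin: centre of its underside.
- allen: Hex key, a bystander: leave it alone. Origin: centre of its underside.
- bin: Blue parts bin, a bystander: leave it alone. Origin: centre of its underside.
- duct: Black duct housing near the tray, a bystander: leave it alone. Origin: centre of its underside.
- tape: Roll of blue tape, a bystander: leave it alone. Origin: centre of its underside.
Not all that is in view belongs to the job. Leave any green or yellow look-alike of the blade_a alone.

How it is judged:
On the way, in this order (a step that is already met when the one before it is completed fails the run):
1. the tray's rear end is in the grooves of the rail pair whose tab is out, at least 20 mm deep (((x of tab0 in the frame of rack below -0.06 m and z of tray in the frame of rack between 0.04 and 0.053 m) or (x of tab1 in the frame of rack below -0.06 m and z of tray in the frame of rack between 0.078 and 0.091 m) or (x of tab2 in the frame of rack below -0.06 m and z of tray in the frame of rack between 0.116 and 0.129 m)) and x of tray in the frame of rack above -0.14 m and y of tray in the frame of rack between -0.006 and 0.006 m and angle between the x axis of tray and the x axis of rack, either way round below 0.06 rad), for 0.1 s.
2. on that pair, the tray presses on the rear stop with more than 3 N (((x of tab0 in the frame of rack below -0.06 m and z of tray in the frame of rack between 0.04 and 0.053 m) or (x of tab1 in the frame of rack below -0.06 m and z of tray in the frame of rack between 0.078 and 0.091 m) or (x of tab2 in the frame of rack below -0.06 m and z of tray in the frame of rack between 0.116 and 0.129 m)) and x of tray in the frame of rack above -0.065 m and y of tray in the frame of rack between -0.006 and 0.006 m and angle between the x axis of tray and the x axis of rack, either way round below 0.06 rad and contact force between tray and backstop above 3 N), for 0.2 s.
At the end, for the whole second after the job is handed in: The tray lies on the pair whose tab is out (underside 5 mm under to 8 mm over its groove floor, within 6 mm of the rack's middle line and 0.06 rad of its direction), at rest, still bearing on the rear stop (over 0.1 N: within 5 mm of the bar), both blades inside its rim (((x of tab0 in the frame of rack below -0.06 m and z of tray in the frame of rack between 0.04 and 0.053 m) or (x of tab1 in the frame of rack below -0.06 m and z of tray in the frame of rack between 0.078 and 0.091 m) or (x of tab2 in the frame of rack below -0.06 m and z of tray in the frame of rack between 0.116 and 0.129 m)) and x of tray in the frame of rack above -0.065 m and y of tray in the frame of rack between -0.006 and 0.006 m and angle between the x axis of tray and the x axis of rack, either way round below 0.06 rad and contact force between tray and backstop above 0.1 N and linear speed of tray below 0.01 m/s and x of blade_a in the frame of tray between -0.05 and 0.09 m and y of blade_a in the frame of tray between -0.065 and 0.065 m and z of blade_a in the frame of tray between -0.005 and 0.03 m and x of blade_b in the frame of tray between -0.05 and 0.09 m and y of blade_b in the frame of tray between -0.065 and 0.065 m and z of blade_b in the frame of tray between -0.005 and 0.03 m); the robot touches nothing.
It fails at once if the tray presses on the rear stop with more than 25 N (contact force between tray and backstop above 25 N).
It fails at once if the tray is rammed or wedged in the rack: all their contact forces add up to more than 45 N (contact force between tray and rack above 45 N).
It fails at once if a blade falls out of the tray (z of any of blade_a, blade_b in the frame of tray below -0.01 m).
It fails at once if one of the other things on the bench is moved by more than 20 mm (distance of any of caliper, foam_strip, allen, bin, duct, tape from where it was at the start of the episode above 0.02 m).
It also fails if it takes over 59 s, if anything falls off the work surface, if the arm or the gripper's body presses on something with over 40 N, if the wrist force passes 120 N, or if a joint passes its speed limit or range.

## Working session

There is one attempt and no reset: what is moved stays moved. The work goes in short steps, Python scripts to look and compute and a shell command to move; the robot and the scene stay as the last step left them, time stands still between calls to the robot, and variables do not carry over. Pictures are saved under pics/ and viewed, and the job is handed in when it is done.

```bash
ls; mkdir -p pics; cat > h.py <<'E'
import numpy as np,cv2,json
from cell import robot
from scipy.spatial.transform import Rotation as R
def shot(c,n):
    im=robot.read_camera(c); cv2.imwrite(f'pics/{n}.png',im[:,:,::-1]); return im
def ray(c,u,v,cal=None):
    k=cal or robot.calibration(c); f=240/np.tan(np.radians(k['vfov'])/2)
    x,y=u-k['cx'],v-k['cy']
    if c=='wrist':
        r=np.hypot(x,y); t=r/f; d=np.array([x/max(r,1e-9)*np.sin(t),y/max(r,1e-9)*np.sin(t),np.cos(t)])
    else: d=np.array([x/f,y/f,1])
    Rm=cv2.Rodrigues(np.array(k['rvec'],float))[0]; t=np.array(k['tvec'],float).ravel()
    return -Rm.T@t, Rm.T@d
def atz(c,u,v,z,cal=None):
    o,d=ray(c,u,v,cal); return o+d*(z-o[2])/d[2]
def proj(c,P,cal=None):
    k=cal or robot.calibration(c); f=240/np.tan(np.radians(k['vfov'])/2)
    Rm=cv2.Rodrigues(np.array(k['rvec'],float))[0]; p=Rm@np.array(P)+np.array(k['tvec'],float).ravel()
    if c=='wrist':
        r=np.hypot(p[0],p[1]);t=np.arctan2(r,p[2]); return k['cx']+f*t*p[0]/r,k['cy']+f*t*p[1]/r
    return k['cx']+f*p[0]/p[2],k['cy']+f*p[1]/p[2]
E
python3 - <<'E'
from h import *
s=robot.observe();print(s)
for c in ('scene','side','wrist'):
    print(c,robot.calibration(c)); shot(c,c+'0')
    for q in ('tray','tray_handle','rack','tab0','tab1','tab2','blade_a','backstop','rack_mouth','duct'):
        print(q,[(np.round(np.array(d['xy'])*[640,480],0).tolist(),round(d['p'],2)) for d in robot.find_in(c,q)][:3])
E
```

```text
pics
{'time': 0.0, 'qpos': array([ 9.79990638e-01,  3.42732576e-01,  1.52501515e+00, -9.41397711e-06,
        1.27538101e+00, -1.45996570e-01]), 'qvel': array([-0.00024235,  0.00063702, -0.00090342,  0.00057951,  0.00031024,
       -0.00093939]), 'joint_efforts': array([-4.10248185e-05, -4.31236124e+01, -2.44217938e+01,  7.16508483e-02,
        5.60653768e-02, -1.59213514e-04]), 'tool_pos': array([0.22563118, 0.47355018, 0.19824053]), 'tool_rot': array([-3.14007160e+00, -2.14561233e-04,  2.69678612e+00]), 'contact_force': array([0.10659587, 0.55052954, 0.03697009]), 'torque': array([-0.05571208, -0.0779765 ,  0.01169813]), 'opening': 0.09156694106869008}
scene {'vfov': 49.22820494391935, 'cx': 315.6849669625229, 'cy': 239.15383907548193, 'rvec': array([ 1.93342411, -0.47882577,  0.34374301]), 'tvec': array([-0.54247419,  0.17129645,  1.16770065])}
tray [([250.0, 244.0], 0.71)]
tray_handle [([257.0, 248.0], 0.89)]
rack [([357.0, 236.0], 0.76)]
tab0 []
tab1 []
tab2 []
blade_a [([256.0, 240.0], 0.71), ([274.0, 237.0], 0.69), ([268.0, 267.0], 0.5)]
backstop [([368.0, 211.0], 0.7)]
rack_m
[... 240 characters left out ...]
.27599296])}
tray [([328.0, 342.0], 0.87)]
tray_handle [([337.0, 351.0], 0.77)]
rack [([251.0, 260.0], 0.91)]
tab0 [([294.0, 262.0], 0.57)]
tab1 [([294.0, 262.0], 0.57)]
tab2 [([294.0, 262.0], 0.57)]
blade_a [([339.0, 344.0], 0.94), ([315.0, 399.0], 0.8), ([416.0, 326.0], 0.63)]
backstop [([237.0, 242.0], 0.87), ([331.0, 344.0], 0.59)]
rack_mouth [([254.0, 257.0], 0.62)]
duct [([224.0, 327.0], 0.65)]
wrist {'vfov': 65.70646984690485, 'cx': 319.7804000382657, 'cy': 235.57717308608667, 'rvec': array([-2.46288286, -1.55589996, -0.20256377]), 'tvec': array([-0.52430018, -0.0327617 ,  0.38976546])}
tray []
tray_handle []
rack []
tab0 []
tab1 []
tab2 []
blade_a []
backstop []
rack_mouth []
duct []
```

View pics/scene0.png

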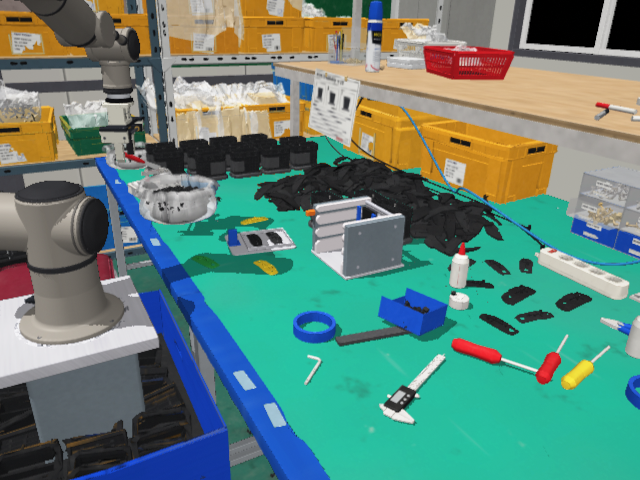

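View pics/side0.png

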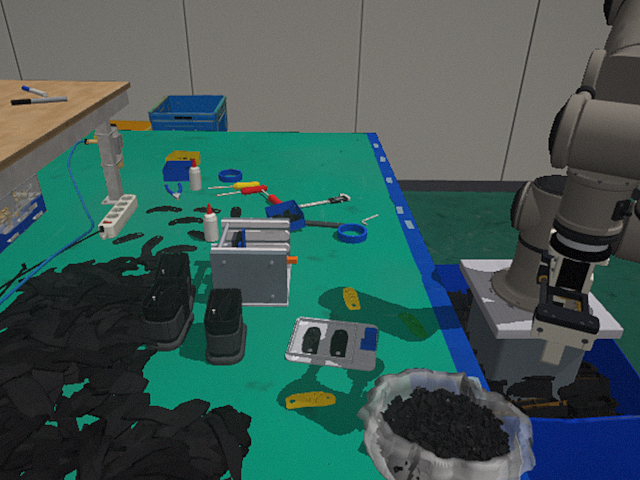

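View pics/wrist0.png

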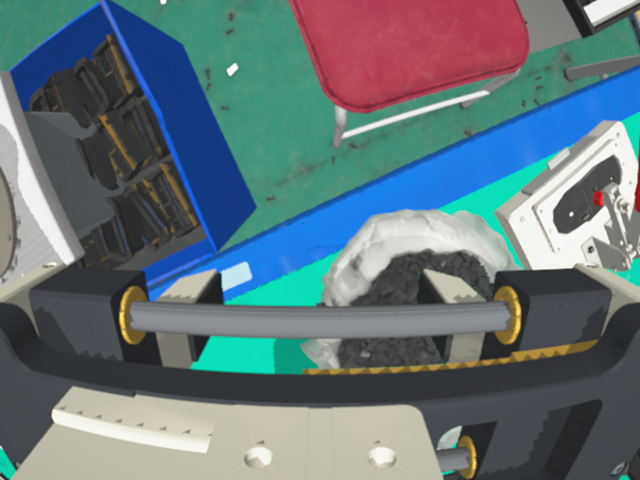

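```bash
python3 - <<'E'
import cv2
for n,(a,b,c,d) in dict(side0=(180,190,420,370),scene0=(180,130,420,310)).items():
    im=cv2.imread(f'pics/{n}.png')[b:d,a:c]; cv2.imwrite(f'pics/{n}z.png',cv2.resize(im,None,fx=3.3,fy=3.3,interpolation=cv2.INTER_CUBIC))
E
```

```text
(no output)
```

View pics/side0z.png

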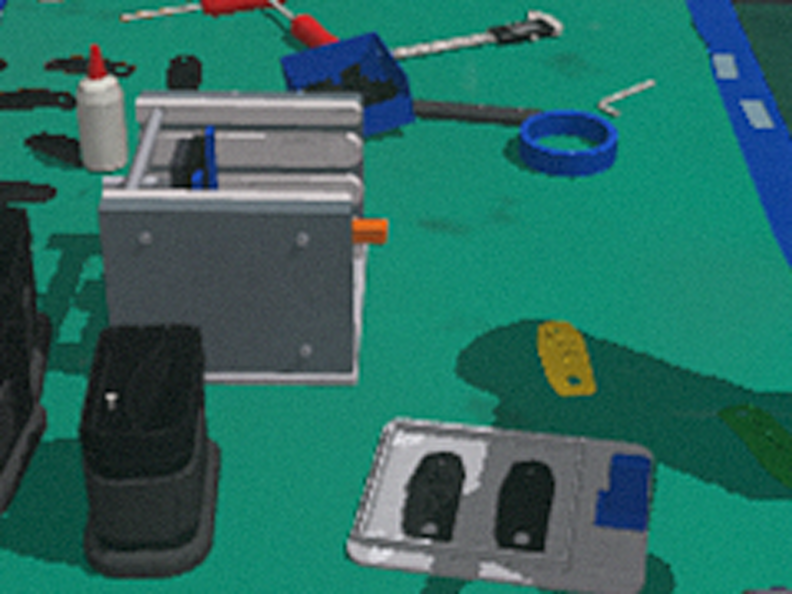

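View pics/scene0z.png

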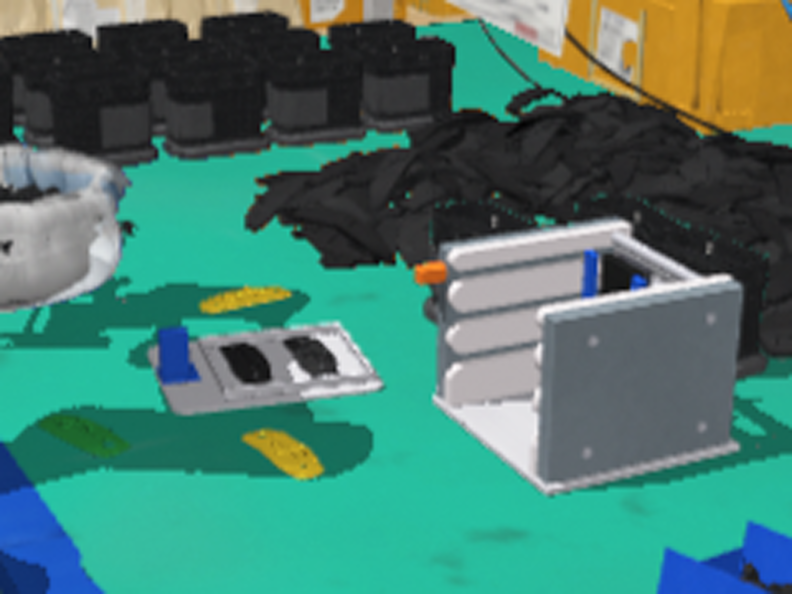

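The pictures show one tab out, at the rack's top groove (scene ~(310,212), side ~(293,260)). The tray is at scene (258,242) and side (332,342), with two black blades. Next is a coarse pose fit.

```bash
cat > coarse.py <<'E'
from h import *
def z(n,u,v):
    o=dict(side=(180,190),scene=(180,130))[n]; return o[0]+u/3.3,o[1]+v/3.3
print('tab side',atz('side',*z('side',372,231),.1265),'scene',atz('scene',*z('scene',428,272),.1265))
# left panel top outer front
print('TLF side',atz('side',*z('side',352,208),.148))
print('BLF side',atz('side',*z('side',357,383),.0),'BLB',atz('side',*z('side',108,375),0))
print('BRF scene',atz('scene',*z('scene',548,492),.0),'BRB',atz('scene',*z('scene',738,447),0),'BLF',atz('scene',*z('scene',434,400),0))
print('TRF scene',atz('scene',*z('scene',540,310),.148),'TRB',atz('scene',*z('scene',742,280),.148))
print('TLF scene',atz('scene',*z('scene',440,245),.148),'TLB',atz('scene',*z('scene',628,222),.148))
print('tray corners side', [np.round(atz('side',*z('side',*p),.004),3) for p in((388,420),(350,560),(640,594),(655,450))])
print('tray corners scene', [np.round(atz('scene',*z('scene',*p),.004),3) for p in((342,322),(384,388),(170,412),(148,350))])
print('handle top side',atz('side',*z('side',632,458),.05),'scene',atz('scene',*z('scene',172,330),.05))
E
python3 coarse.py
```

```text
tab side [0.62601207 0.0626805  0.1265    ] scene [0.6279319 0.0583017 0.1265   ]
TLF side [0.63973972 0.06747866 0.148     ]
BLF side [0.63764226 0.07055924 0.        ] BLB [0.82260432 0.06122455 0.        ]
BRF scene [ 0.64195754 -0.12042509  0.        ] BRB [ 0.82665562 -0.1219363   0.        ] BLF [0.64358399 0.07232354 0.        ]
TRF scene [ 0.63820965 -0.10279757  0.148     ] TRB [ 0.81844682 -0.11705097  0.148     ]
TLF scene [0.63986799 0.06013031 0.148     ] TLB [0.81711782 0.04299962 0.148     ]
tray corners side [array([0.614, 0.12 , 0.004]), array([0.636, 0.264, 0.004]), array([0.455, 0.295, 0.004]), array([0.427, 0.154, 0.004])]
tray corners scene [array([0.645, 0.263, 0.004]), array([0.612, 0.106, 0.004]), array([0.426, 0.142, 0.004]), array([0.455, 0.278, 0.004])]
handle top side [0.45454499 0.21971141 0.05      ] scene [0.45413444 0.20765532 0.05      ]
```

```bash
python3 -m pendant '[[[-35,-15,0],-1],[[-70,-30,0],-3],[[-106,-45,0],-5],[[-142,-60,0],-7],[[-178,-76,0],-9],[[-214,-91,0],-11],[[-250,-106,0],-13],[[-286,-122,0],-15],[[-318,-136,0],-16],[[-318,-136,0],-16]]' 1 60
python3 - <<'E'
from h import *
print(robot.observe()['tool_pos'],robot.observe()['tool_rot']); k=robot.calibration('wrist'); print(ray('wrist',320,240))
for c in ('wrist','scene','side'):shot(c,c+'1')
E
```

```text
time: 2.48
tool_pos: [0.4582, 0.2099, 0.1989]
tool_rot: [-3.14, 0.002, 2.972]
contact_force: [-0.6, -0.3, 0.3]
opening: 0.0921
[0.4582182  0.20994728 0.1988673 ] [-3.14041521e+00  2.40370469e-03  2.97177869e+00]
(array([0.3894169 , 0.22178221, 0.38401868]), array([ 0.26733343, -0.04766993, -0.96242424]))
```

View pics/wrist1.png

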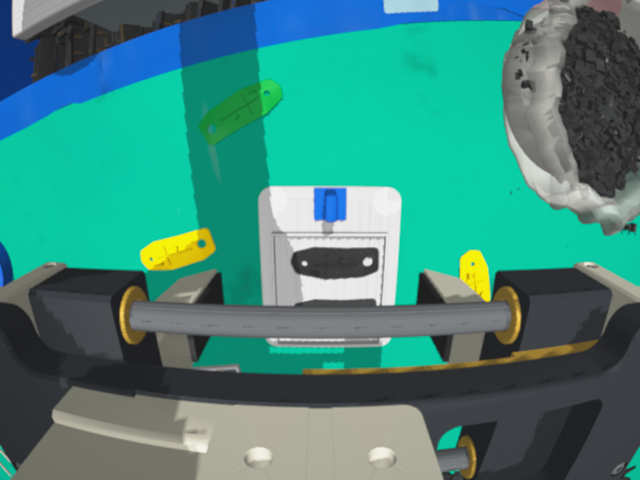

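```bash
python3 - <<'E'
import cv2
im=cv2.imread('pics/wrist1.png')[170:360,230:430]; cv2.imwrite('pics/w1z.png',cv2.resize(im,None,fx=3,fy=3,interpolation=cv2.INTER_CUBIC))
E
```

```text
(no output)
```

View pics/w1z.png

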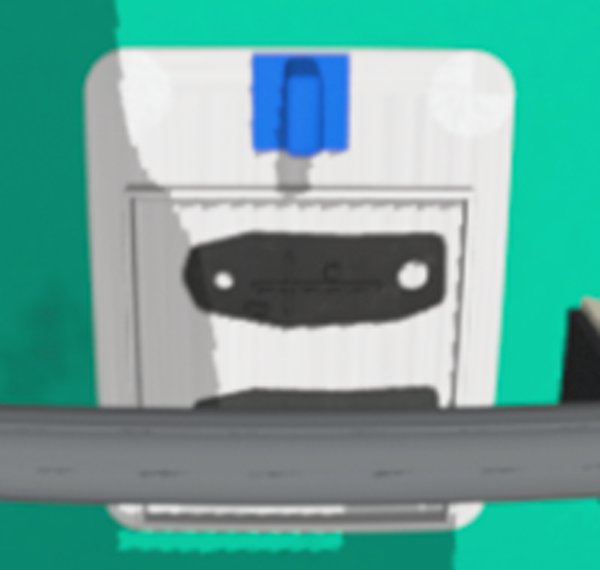

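```bash
python3 - <<'E'
from h import *
W=lambda u,v,z:atz('wrist',230+u/3,170+v/3,z)
f=lambda a:np.round(a,4)
L1,L2=W(85,110,.004),W(102,480,.004);R1,R2=W(515,110,.004),W(493,480,.004);F1,F2=W(130,47,.004),W(470,50,.004);B1,B2=W(140,532,.004),W(460,528,.004)
for n,a,b in(('L',L1,L2),('R',R1,R2)): d=b-a;print(n,f(a),f(b),'yaw',np.arctan2(d[1],d[0]))
for n,a,b in(('F',F1,F2),('B',B1,B2)): d=a-b;print(n,f(a),f(b),'yaw',np.arctan2(-d[0],d[1]))
print('width',np.linalg.norm(L1-R1),np.linalg.norm(L2-R2))
for p in((286,115),(323,115),(304,157),(304,72)):print(p,f(W(*p,.05)))
for p in((252,100),(349,100)):print(p,f(W(*p,.006)))
s=robot.observe();Rm=R.from_euler('xyz',s['tool_rot']).as_matrix();print(Rm)
E
```

```text
L [0.444 0.15  0.004] [0.5877 0.1249 0.004 ] yaw -0.17280524513190015
R [0.4687 0.2988 0.004 ] [0.6137 0.276  0.004 ] yaw -0.1562100727826458
F [0.425  0.1699 0.004 ] [0.4452 0.2856 0.004 ] yaw 2.9689863116437745
B [0.6135 0.1346 0.004 ] [0.6335 0.2609 0.004 ] yaw 2.984521102493079
width 0.1508765081777298 0.15330819518261377
(286, 115) [0.4489 0.2197 0.05  ]
(323, 115) [0.4508 0.2309 0.05  ]
(304, 157) [0.4628 0.2231 0.05  ]
(304, 72) [0.4367 0.2273 0.05  ]
(252, 100) [0.4501 0.2083 0.006 ]
(349, 100) [0.4556 0.2412 0.006 ]
[[-9.86086461e-01  1.66231836e-01 -6.84624370e-04]
 [ 1.66231651e-01  9.86086678e-01  3.20155248e-04]
 [ 7.28318965e-04  2.01894516e-04 -9.99999714e-01]]
```

```bash
python3 -m pendant '[[[-25,-29,-5],-1],[[-50,-58,-10],-2],[[-76,-88,-15],-4],[[-102,-118,-20],-6],[[-128,-148,-25],-8],[[-154,-178,-25],-9],[[-179,-208,-25],-10],[[-179,-208,-25],-10],[[-179,-208,-25],-10]]'
python3 - <<'E'
from h import *
s=robot.observe();print(s['tool_pos'],s['tool_rot'])
shot('wrist','wrist2')
E
```

```text
time: 3.38
tool_pos: [0.5962, -0.0205, 0.2229]
tool_rot: [3.141, -0.002, -3.135]
contact_force: [-0.5, 0.5, -0.2]
opening: 0.0919
[ 0.59623644 -0.02048248  0.22287369] [ 3.14064117e+00 -1.85558679e-03 -3.13537993e+00]
```

View pics/wrist2.png

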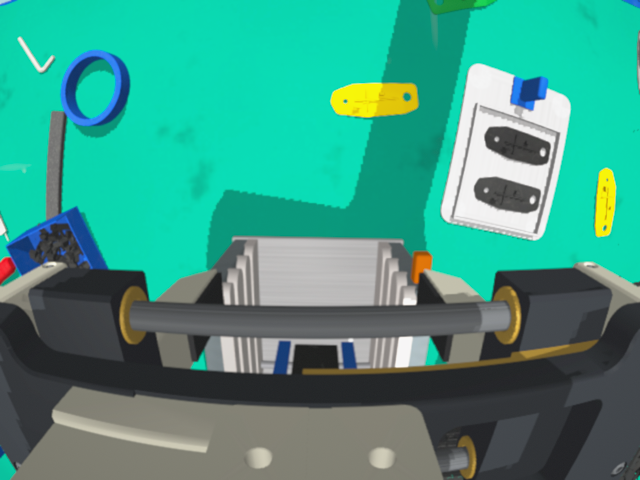

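```bash
python3 - <<'E'
import cv2
im=cv2.imread('pics/wrist2.png')[225:385,195:450]; cv2.imwrite('pics/w2z.png',cv2.resize(im,None,fx=3,fy=3,interpolation=cv2.INTER_CUBIC))
E
```

```text
(no output)
```

View pics/w2z.png

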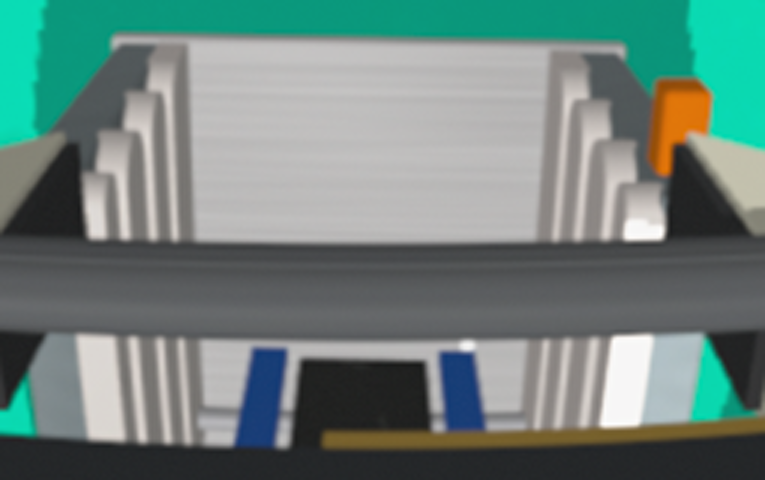

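```bash
python3 - <<'E'
from h import *
W=lambda u,v,z:atz('wrist',195+u/3,225+v/3,z)
f=lambda a:np.round(a,4)
def pr(n,a,b):
    d=b-a; print(n,f(a),f(b),'mid',f((a+b)/2),'w',round(np.linalg.norm(d),4),'yaw',round(np.arctan2(-d[0],d[1]),4))
pr('base z0',W(113,44,0),W(625,49,0)); pr('base z5',W(113,37,.005),W(625,42,.005))
pr('ribin345',W(122,345,.148),W(610,345,.148)); pr('ribin435',W(134,435,.148),W(600,435,.148))
pr('out345',W(30,345,.148),W(700,345,.148))
# bottom ribs inner at base (z~5): left 193,235 right 540,235
pr('lowrib',W(193,235,.005),W(540,235,.005)); pr('lowrib2',W(186,60,.03),W(551,60,.03))
print('tab front edge top',f(W(683,85,.1335)),f(W(655,85,.1335)),f(W(711,92,.1335)))
print('tab proj', [ ((p[0]-195)*3,(p[1]-225)*3) for p in [proj('wrist',(.628,.06,.1335))]])
# nose fronts
for z,(l,r) in {.02:((170,46),(572,52)),.064:((143,92),(596,100)),.102:((115,132),(618,142)),.14:((95,175),(640,185))}.items(): pr(f'nose{z}',W(*l,z),W(*r,z))
E
```

```text
base z0 [ 0.6405 -0.1205 -0.    ] [0.6408 0.0778 0.    ] mid [ 0.6407 -0.0213 -0.    ] w 0.1983 yaw -0.0016
base z5 [ 0.6363 -0.1191  0.005 ] [0.6367 0.0764 0.005 ] mid [ 0.6365 -0.0214  0.005 ] w 0.1955 yaw -0.0016
ribin345 [ 0.685  -0.0881  0.148 ] [0.6837 0.0456 0.148 ] mid [ 0.6843 -0.0212  0.148 ] w 0.1336 yaw 0.0102
ribin435 [ 0.7156 -0.0874  0.148 ] [0.7142 0.0458 0.148 ] mid [ 0.7149 -0.0208  0.148 ] w 0.1333 yaw 0.0105
out345 [ 0.6868 -0.1149  0.148 ] [0.6848 0.0716 0.148 ] mid [ 0.6858 -0.0216  0.148 ] w 0.1865 yaw 0.0104
lowrib [ 0.7185 -0.0915  0.005 ] [0.7172 0.0478 0.005 ] mid [ 0.7179 -0.0218  0.005 ] w 0.1393 yaw 0.0095
lowrib2 [ 0.6378 -0.0865  0.03  ] [0.6367 0.0437 0.03  ] mid [ 0.6373 -0.0214  0.03  ] w 0.1303 yaw 0.0086
tab front edge top [0.6134 0.0625 0.1335] [0.6134 0.0547 0.1335] [0.6153 0.0706 0.1335]
tab proj [(np.float64(669.2648207914542), np.float64(136.8294596085973))]
nose0.02 [ 0.6355 -0.0941  0.02  ] [0.6365 0.0531 0.02  ] mid [ 0.636  -0.0205  0.02  ] w 0.1472 yaw -0.007
nose0.064 [ 0.639  -0.0955  0.064 ] [0.6405 0.0539 0.064 ] mid [ 0.6397 -0.0208  0.064 ] w 0.1494 yaw -0.0099
nose0.102 [ 0.6393 -0.0965  0.102 ] [0.6411 0.0534 0.102 ] mid [ 0.6402 -0.0216  0.102 ] w 0.1499 yaw -0.0123
nose0.14 [ 0.6376 -0.0934  0.14  ] [0.6392 0.0513 0.14  ] mid [ 0.6384 -0.021   0.14  ] w 0.1447 yaw -0.0108
```

```bash
python3 -m pendant '[[[18,31,0],1],[[37,63,0],2],[[56,95,10],4],[[75,127,25],6],[[94,159,45],8],[[112,191,65],9],[[130,222,85],10],[[144,247,103],10],[[144,247,103],10],[[144,247,103],10]]'
python3 - <<'E'
from h import *
s=robot.observe();print(s['tool_pos'],s['tool_rot'])
shot('wrist','wrist3')
E
```

```text
time: 4.27
tool_pos: [0.4467, 0.2292, 0.1204]
tool_rot: [3.141, -0.004, 2.981]
contact_force: [-0.5, 0.3, 0.2]
opening: 0.0918
[0.4467209  0.22921306 0.12044388] [ 3.14139102 -0.0038709   2.98070049]
```

View pics/wrist3.png

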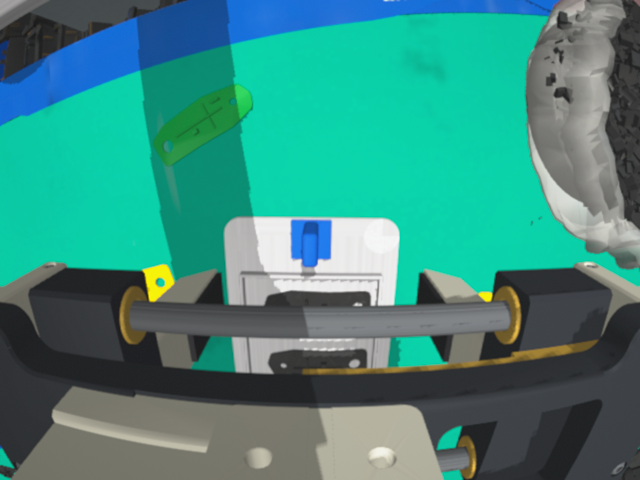

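```bash
python3 - <<'E'
from h import *
import cv2
for p in ((303,245),(318,245),(310,266),(310,223)):print(np.round(atz('wrist',*p,.05),4))
print(np.round(atz('wrist',310,219,.004),4))
L,Rr=atz('wrist',225,240,.004),atz('wrist',399,240,.004);print(L,Rr,(L+Rr)/2)
s=robot.observe();Rm=R.from_euler('xyz',s['tool_rot']).as_matrix();print(Rm.T@(np.array([.450,.2255,.018])-s['tool_pos'])*1000, s['tool_pos'])
E
```

```text
[0.4523 0.215  0.05  ]
[0.454  0.2257 0.05  ]
[0.4689 0.2173 0.05  ]
[0.4371 0.2227 0.05  ]
[0.4439 0.2203 0.004 ]
[0.45002075 0.14458757 0.004     ] [0.47417951 0.29253375 0.004     ] [0.46210013 0.21856066 0.004     ]
[ -2.20869007  -2.63452979 103.23626673] [0.44840755 0.22832864 0.12124248]
```

```bash
python3 - <<'E'
from h import *
for i in range(2): robot.read_camera('wrist')
s=robot.observe();print(s['tool_pos'],np.abs(s['qvel']).max())
c=robot.calibration('wrist');shot('wrist','wrist4');print(robot.observe()['tool_pos'])
im=cv2.imread('pics/wrist4.png')[205:285,215:410]; cv2.imwrite('pics/w4z.png',cv2.resize(im,None,fx=4,fy=4,interpolation=cv2.INTER_CUBIC))
E
```

```text
[0.45005152 0.22707579 0.12177697] 0.02211690588325122
[0.45033786 0.22668645 0.12176182]
```

View pics/w4z.png

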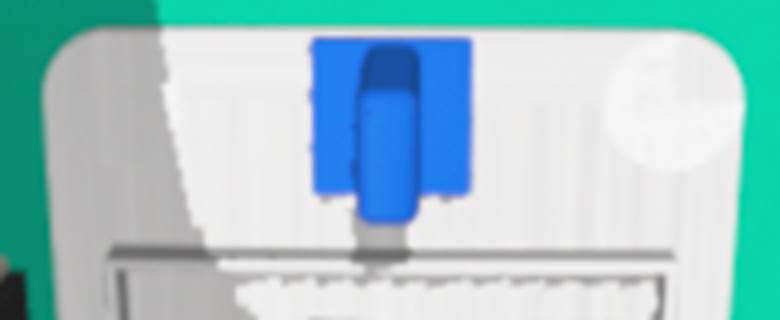

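```bash
python3 - <<'E'
from h import *
W=lambda u,v,z:np.round(atz('wrist',215+u/4,205+v/4,z),4)
print(W(389,222,.05),W(389,90,.05),'c',W(358,156,.05),W(420,156,.05))
print('base',W(312,115,.006),W(472,115,.006))
L,Rr=W(44,110,.004),W(744,110,.004);print(L,Rr,(L+Rr)/2,np.linalg.norm(L-Rr),'yaw',np.arctan2(-(Rr-L)[0],(Rr-L)[1]))
a,b=W(130,28,.004),W(650,30,.004);print(a,b,'yaw',np.arctan2(-(b-a)[0],(b-a)[1]))
s=robot.observe();print(s['tool_rot'])
E
```

```text
[0.4671 0.2179 0.05  ] [0.4427 0.2221 0.05  ] c [0.4538 0.2145 0.05  ] [0.4557 0.2255 0.05  ]
base [0.4557 0.2026 0.006 ] [0.4613 0.2357 0.006 ]
[0.4455 0.1453 0.004 ] [0.4704 0.2934 0.004 ] [0.45795 0.21935 0.004  ] 0.1501786269746797 yaw -0.16657177442876026
[0.4312 0.1678 0.004 ] [0.4498 0.2754 0.004 ] yaw -0.1711708870561066
[ 3.13980244e+00 -1.29621845e-04  2.97450229e+00]
```

```bash
python3 -m pendant '[[[-5,-6,30],0],[[-5,-6,60],0],[[-5,-6,90],0],[[-5,-6,104],0],[[-5,-6,104],0],[[-5,-6,104],0],[[-5,-6,104],0]]'
python3 -m pendant '[[[0,0,0],0],[[0,0,0],0],[[0,0,0],0],[[0,0,0],0],[[0,0,0],0],[[0,0,0],0],[[0,0,0],0],[[0,0,0],0]]' 0 60
```

```text
time: 5.05
tool_pos: [0.4557, 0.22, 0.0191]
tool_rot: [3.139, 0.002, 2.974]
contact_force: [0.0, 0.4, 0.6]
opening: 0.0918
time: 5.72
tool_pos: [0.4556, 0.22, 0.0191]
tool_rot: [3.139, 0.002, 2.974]
contact_force: [-0.2, -0.1, 0.7]
opening: 0.0435
```

```bash
python3 -m pendant '[[[0,0,0],0],[[0,0,0],0],[[0,0,0],0],[[0,0,0],0],[[0,0,0],0],[[0,0,0],0],[[0,0,0],0],[[0,0,0],0],[[0,0,0],0]]' 0 60
```

```text
time: 6.47
tool_pos: [0.4556, 0.22, 0.0191]
tool_rot: [3.139, 0.002, 2.974]
contact_force: [0.3, 0.4, -0.8]
opening: 0.0101
```

```bash
python3 -m pendant '[[[0,0,0],0],[[0,0,0],0],[[0,0,0],0]]' 0 60
python3 -m pendant '[[[0,0,-5],0],[[0,0,-12],0],[[0,0,-20],0],[[0,0,-30],0],[[0,0,-30],0],[[0,0,-30],0],[[0,0,-30],0]]'
python3 - <<'E'
from h import *
print(robot.observe()['opening'],robot.observe()['torque'])
for c in ('side','scene','wrist'):shot(c,c+'5')
a=cv2.imread('pics/side5.png')[260:400,240:440]
b=cv2.imread('pics/scene5.png')[190:290,180:330]
cv2.imwrite('pics/s5z.png',cv2.resize(a,(800,560),interpolation=cv2.INTER_CUBIC));
cv2.imwrite('pics/c5z.png',cv2.resize(b,(800,533),interpolation=cv2.INTER_CUBIC));
E
```

```text
time: 6.72
tool_pos: [0.4556, 0.2201, 0.019]
tool_rot: [3.139, 0.002, 2.974]
contact_force: [0.2, -0.7, -0.2]
opening: 0.0101
time: 7.3
tool_pos: [0.4554, 0.22, 0.0491]
tool_rot: [3.139, 0.002, 2.974]
contact_force: [-0.5, -0.1, -1.9]
opening: 0.01
0.009972224726477887 [ 0.08297535  0.25611766 -0.01379488]
```

View pics/s5z.png

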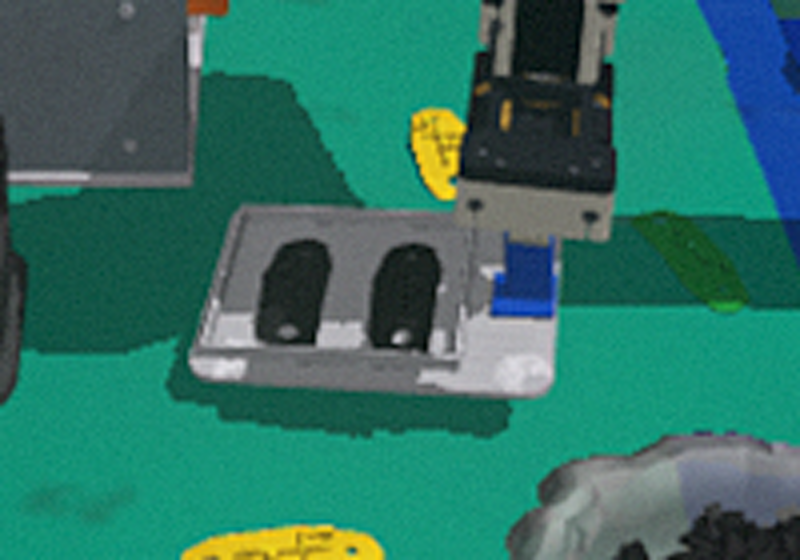

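View pics/c5z.png

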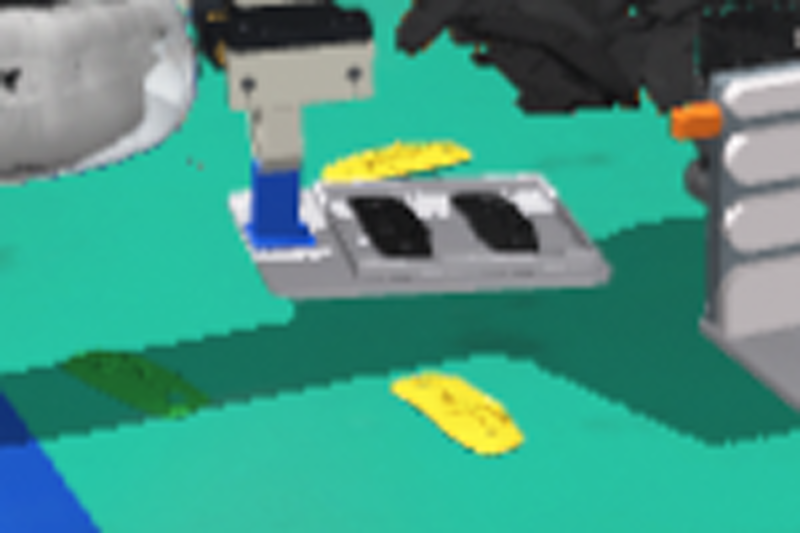

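View pics/wrist5.png

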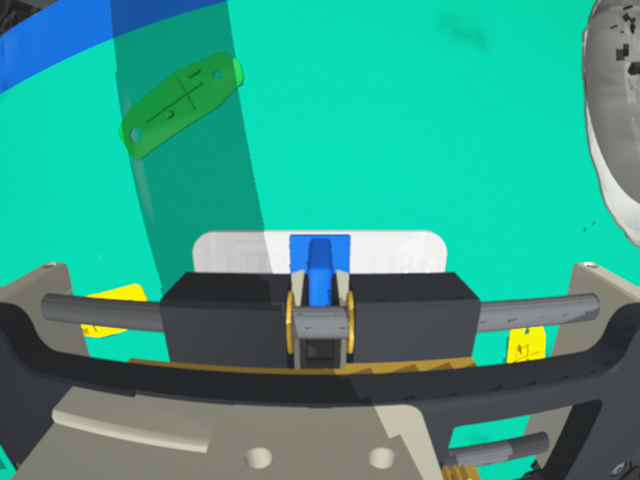

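```bash
python3 -m pendant '[[[0,0,-15],0],[[0,0,-35],0],[[0,-10,-60],0],[[0,-25,-85],-1],[[-1,-48,-105],-2],[[-2,-72,-111],-3],[[-3,-96,-111],-4],[[-4,-120,-111],-5],[[-4,-144,-111],-6],[[-5,-168,-111],-7]]'
python3 -m pendant '[[[-1,-20,0],-1],[[-1,-40,0],-2],[[-1,-58,0],-2],[[-1,-68,0],-2],[[-1,-75,0],-2],[[-1,-77,0],-2],[[-1,-77,0],-2],[[-1,-77,0],-2]]'
```

```text
time: 8.28
tool_pos: [0.4311, 0.0521, 0.159]
tool_rot: [3.139, 0.001, 3.097]
contact_force: [0.8, -0.2, -3.5]
opening: 0.0097
time: 8.95
tool_pos: [0.4286, -0.0242, 0.1588]
tool_rot: [3.139, 0.001, 3.132]
contact_force: [0.2, 0.1, -1.6]
opening: 0.0097
```

```bash
python3 - <<'E'
from h import *
for i in range(2): robot.read_camera('wrist')
print(robot.observe()['tool_pos'],robot.observe()['tool_rot'])
for c in ('side','scene','wrist'):shot(c,c+'6')
a=cv2.imread('pics/side6.png')[190:330,200:400]
b=cv2.imread('pics/scene6.png')[160:310,230:430]
cv2.imwrite('pics/s6z.png',cv2.resize(a,(800,560),interpolation=cv2.INTER_CUBIC));
cv2.imwrite('pics/c6z.png',cv2.resize(b,(800,600),interpolation=cv2.INTER_CUBIC));
E
```

```text
[ 0.42863698 -0.02412037  0.15881097] [3.13913554e+00 6.59233245e-04 3.13277325e+00]
```

View pics/s6z.png

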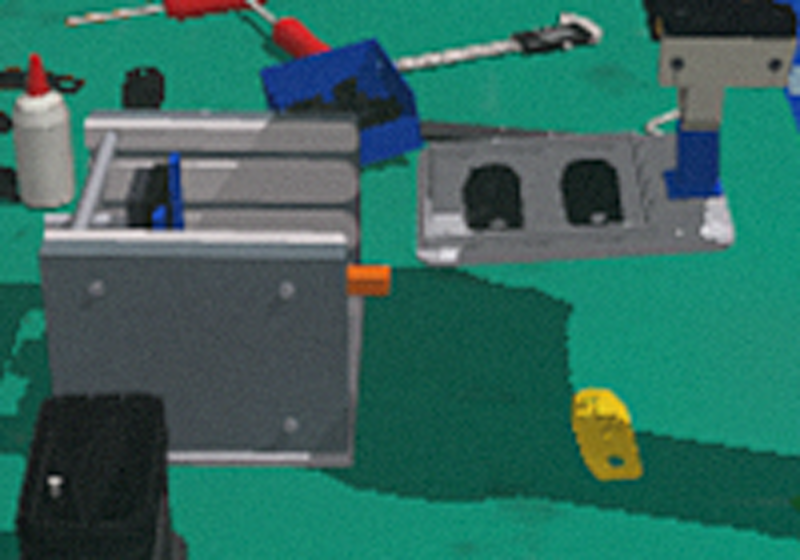

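View pics/c6z.png

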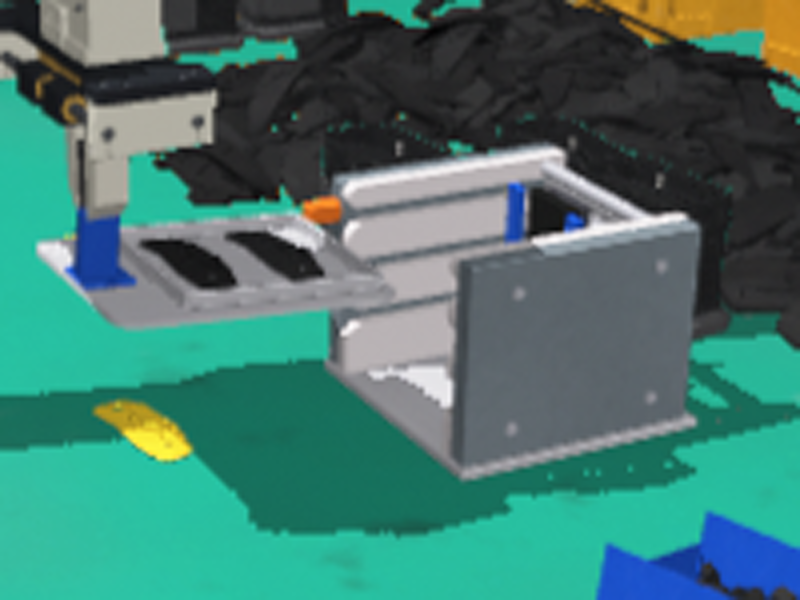

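View pics/wrist6.png

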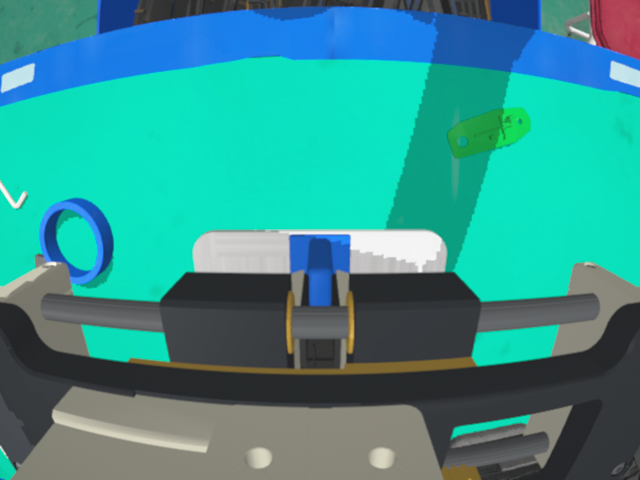

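```bash
cat > ov.py <<'E'
from h import *
import sys
def rackpts(mx,my,yaw):
    c,s=np.cos(yaw),np.sin(yaw)
    T=lambda x,y,z:(mx+c*(x+.065)-s*y,my+s*(x+.065)+c*y,z)
    return T
def tray(s,dro,dy=0,dz=0):
    yaw=s['tool_rot'][2]-np.pi+dy
    Rm=R.from_euler('zy',[yaw,dro]).as_matrix() if 0 else R.from_euler('ZY',[yaw,dro]).as_matrix()
    g=np.array(s['tool_pos'])+[0,0,.019+dz]
    return lambda x,y,z: g+Rm@(np.array([x,y,z])-[-.08,0,.036+0.002])
def overlay(n,mx,my,yaw,dro,dy=0,dz=0):
    s=robot.observe(); T=rackpts(mx,my,yaw); t=tray(s,dro,dy,dz)
    for c,(a,b,w,h,k) in dict(side=(200,190,200,140,4),scene=(230,160,200,150,4)).items():
        im=cv2.imread(f'pics/{c}{n}.png')[b:b+h,a:a+w]; im=cv2.resize(im,None,fx=k,fy=k,interpolation=cv2.INTER_CUBIC)
        P=lambda p:tuple(int(round(q)) for q in ((np.array(proj(c,p))+.5-[a,b])*k))
        def pl(pts,col,cl=True): cv2.polylines(im,[np.array([P(p) for p in pts],np.int32)],cl,col,1)
        o=[]
        for cx,cy,a0 in((.08,.06,0),(-.08,.06,90),(-.08,-.06,180),(.08,-.06,270)):
            for d in range(0,91,15):
                r=np.radians(a0+d);o.append(t(cx+.015*np.cos(r),cy+.015*np.sin(r),.004))
        pl(o,(0,0,255)); pl([t(-.046,-.06,.014),t(.087,-.06,.014),t(.087,.06,.014),t(-.046,.06,.014)],(0,255,255))
        for sg in(1,-1): pl([T(-.065,sg*.098,0),T(-.065,sg*.098,.148),T(.119,sg*.098,.148),T(.119,sg*.098,0)],(255,0,255))
        for sg in(1,-1): pl([T(-.05,sg*.077,.121),T(.05,sg*.077,.121)],(255,255,0))
        pl([T(-.089,.079,.1335),T(-.089,.093,.1335),T(-.089,.093,.1195),T(-.089,.079,.1195)],(0,255,0))
        cv2.imwrite(f'pics/ov{c}{n}{sys.argv[2] if len(sys.argv)>2 else ""}.png',im)
if __name__=='__main__':
    overlay(sys.argv[1],*map(float,sys.argv[3:]))
E
python3 ov.py 6 a .638 -.0225 -.005 0
```

```text
(no output)
```

View pics/ovside6a.png

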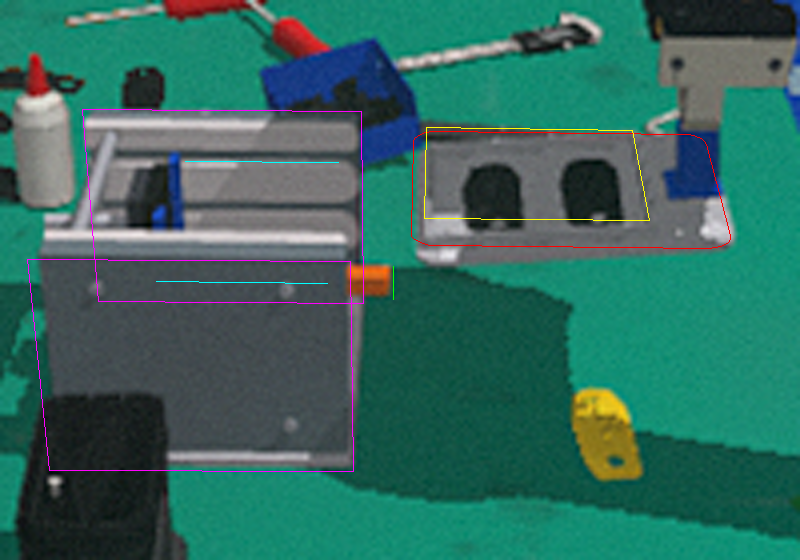

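View pics/ovscene6a.png

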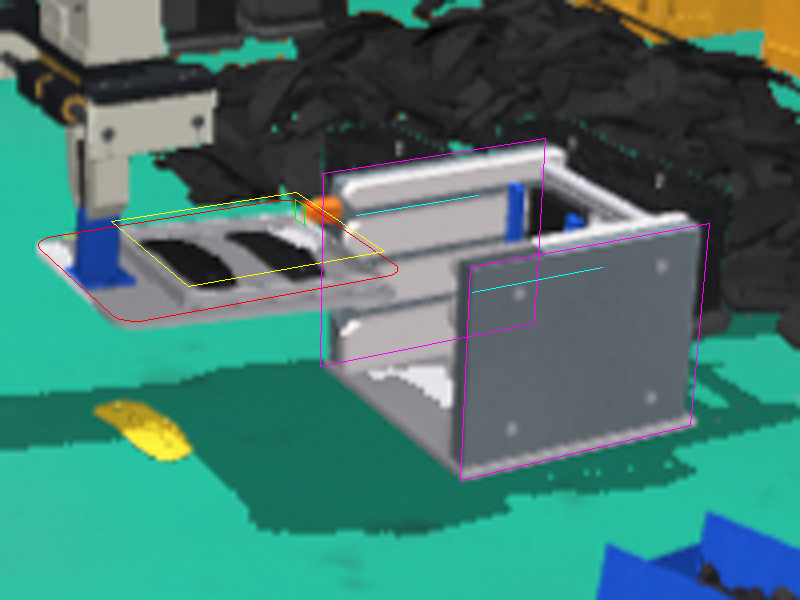

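```bash
sed -i "s/sg\*.098/sg*.093/g" ov.py; python3 ov.py 6 b .6395 -.0225 -.005 .07
```

View pics/ovside6b.png

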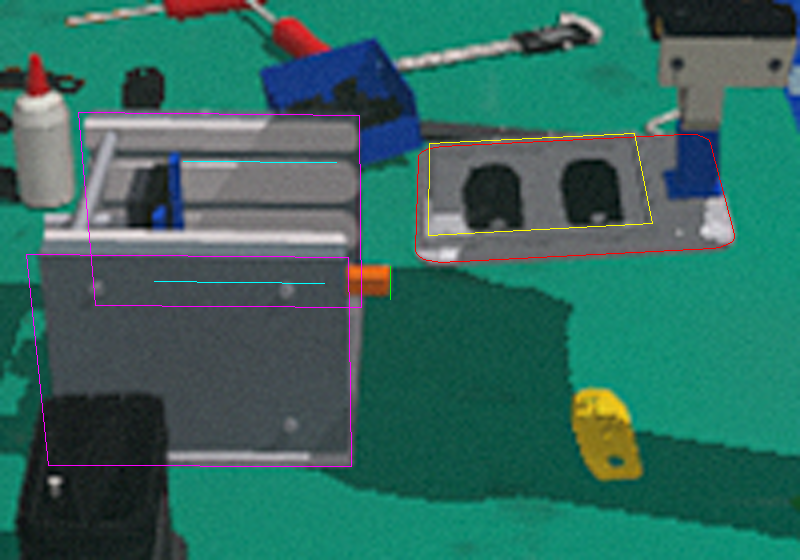

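View pics/ovscene6b.png

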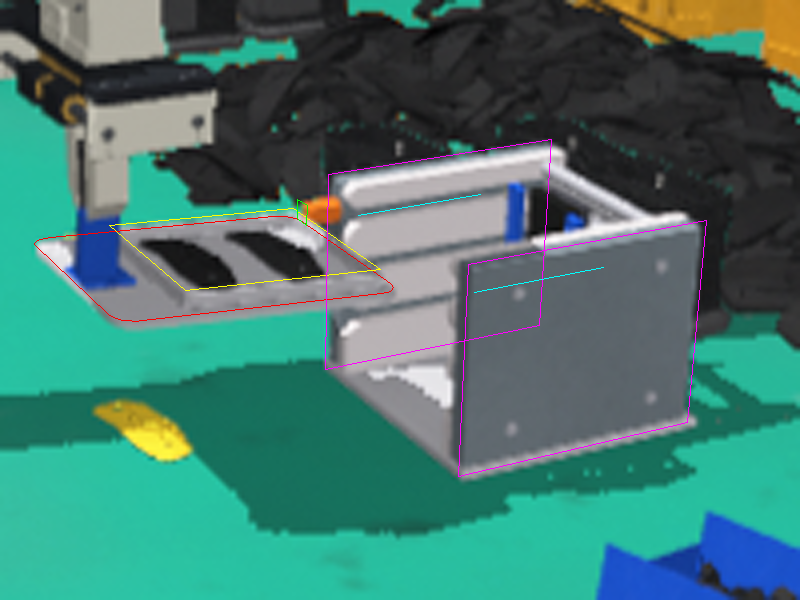

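```bash
python3 -m pendant '[[[-5,1,2],-0.3],[[-12,2,4],-0.3],[[-19,2,6],-0.3],[[-24,2,6],-0.3],[[-24,2,6],-0.3],[[-24,2,6],-0.3],[[-24,2,6],-0.3]]'
python3 - <<'E'
from h import *
for i in range(2): robot.read_camera('wrist')
print(robot.observe()['tool_pos'],robot.observe()['tool_rot'])
for c in ('side','scene'):shot(c,c+'7')
E
python3 ov.py 7 a .6395 -.0222 -.003 .07
```

```text
time: 9.78
tool_pos: [0.4525, -0.0225, 0.1527]
tool_rot: [3.139, 0.0, 3.138]
contact_force: [0.4, 0.8, -3.2]
opening: 0.0102
[ 0.45246763 -0.02255281  0.15287757] [3.13929959e+00 6.07551232e-04 3.13782798e+00]
```

View pics/ovside7a.png

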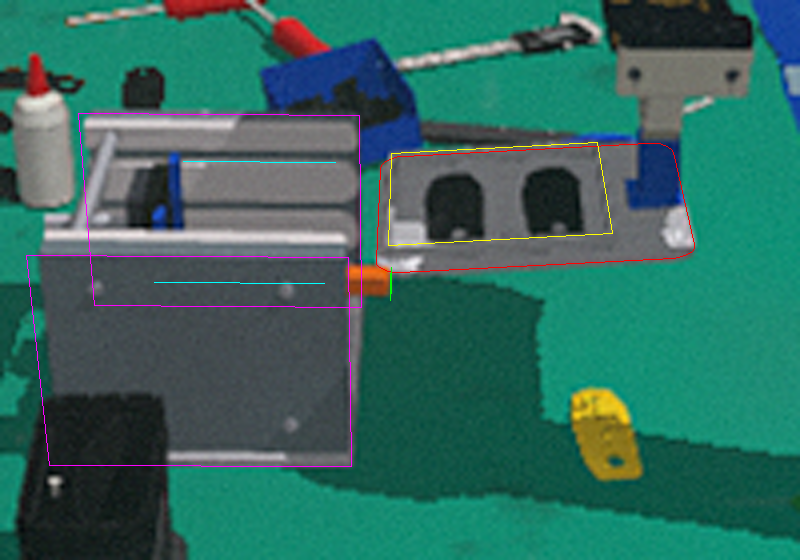

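View pics/ovscene7a.png

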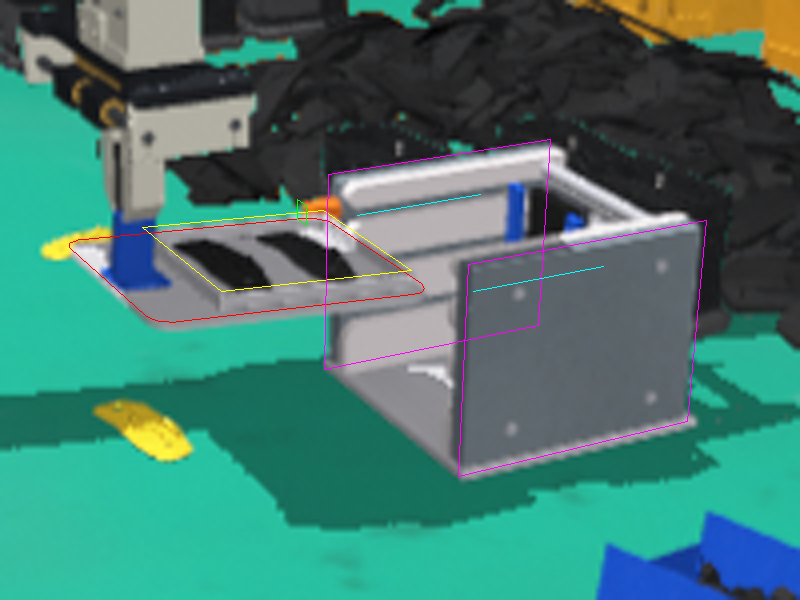

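```bash
python3 - <<'E'
import cv2
a=cv2.imread('pics/scene7.png')[195:250,285:375];cv2.imwrite('pics/c7z.png',cv2.resize(a,None,fx=8.8,fy=8.8,interpolation=cv2.INTER_CUBIC))
E
```

```text
(no output)
```

View pics/c7z.png

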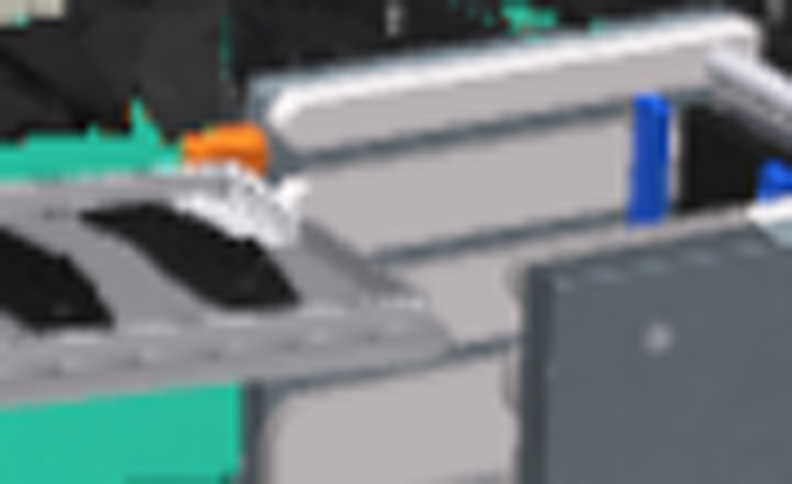

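```bash
python3 - <<'E'
import cv2
a=cv2.imread('pics/scene7.png')[205:245,240:345];cv2.imwrite('pics/c7y.png',cv2.resize(a,None,fx=7.5,fy=7.5,interpolation=cv2.INTER_CUBIC))
a=cv2.imread('pics/side7.png')[215:265,280:385];cv2.imwrite('pics/s7y.png',cv2.resize(a,None,fx=7.5,fy=7.5,interpolation=cv2.INTER_CUBIC))
a=cv2.imread('pics/side7.png')[210:310,205:305];cv2.imwrite('pics/s7r.png',cv2.resize(a,None,fx=6,fy=6,interpolation=cv2.INTER_CUBIC))
a=cv2.imread('pics/scene7.png')[190:290,305:415];cv2.imwrite('pics/c7r.png',cv2.resize(a,None,fx=6,fy=6,interpolation=cv2.INTER_CUBIC))
E
```

```text
(no output)
```

View pics/c7y.png

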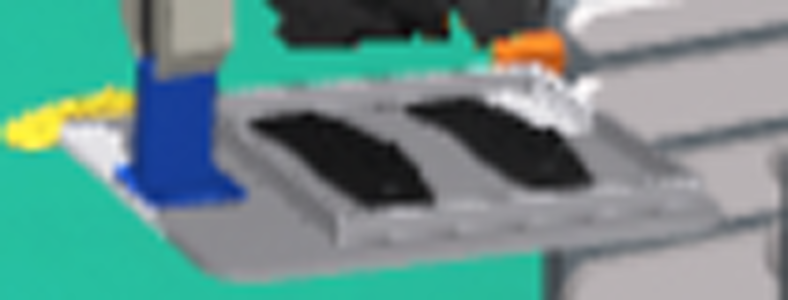

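View pics/s7y.png

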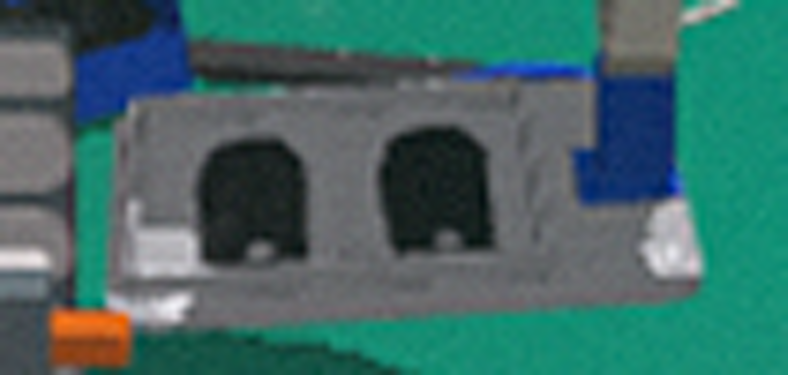

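View pics/s7r.png

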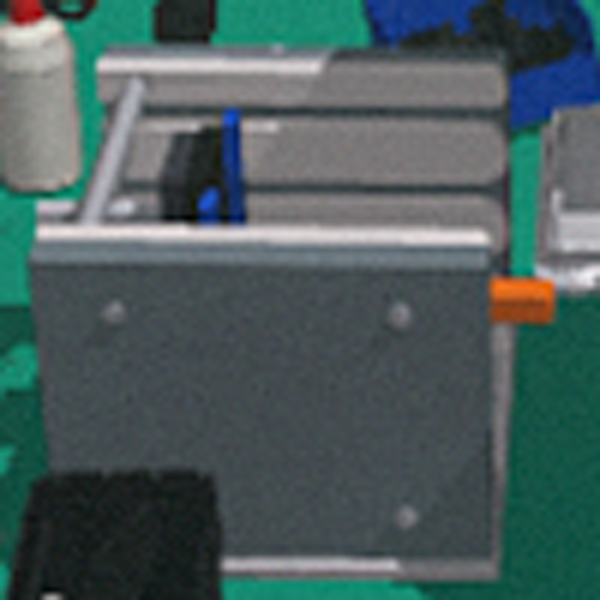

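View pics/c7r.png

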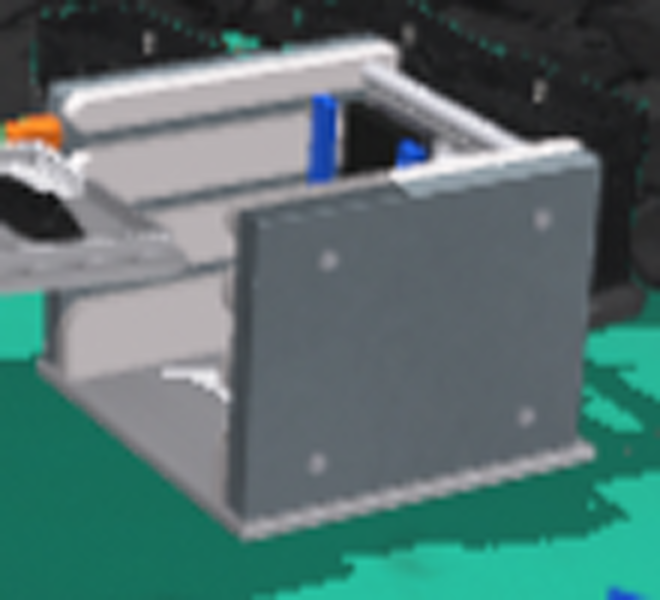

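```bash
cat > fit.py <<'E'
from h import *
from scipy.optimize import least_squares
K={c:robot.calibration(c) for c in('scene','side')}
cz=lambda a,b,k:(lambda u,v:(a+u/k-.5+.5/k*0,b+v/k-.5+0))
sc=cz(240,205,7.5);sd=cz(280,215,7.5);cr=cz(305,190,6);sr=cz(205,210,6)
T=[('scene',sc(340,215),(-.046,-.06,.014)),('scene',sc(700,182),(.087,-.06,.014)),('scene',sc(545,68),(.087,.06,.014)),
('side',sd(135,103),(.087,-.06,.014)),('side',sd(520,87),(-.046,-.06,.014)),('side',sd(130,275),(.087,.06,.014)),('side',sd(530,265),(-.046,.06,.014))]
# lines: (cam, pixel, y,z) free x
TL=[('scene',sc(270,281),-.075,0),('scene',sc(540,250),-.075,0),('side',sd(250,324),.075,0),('side',sd(600,305),.075,0)]
Rk=[('scene',cr(245,540),(-.065,-.098,0)),('scene',cr(38,370),(-.065,.098,.003)),('side',sr(498,580),(-.065,.098,0)),
('side',sr(553,296),(-.089,.093,.1335)),('side',sr(553,322),(-.089,.093,.1195)),('side',sr(549,280),(-.089,.079,.1335)),
('scene',cr(8,122),(-.089,.079,.1335)),('scene',cr(10,145),(-.089,.079,.1195))]
Rw=[('scene',cr(420,498),-.098,0),('scene',cr(590,457),-.098,0),('side',sr(300,578),.098,0)]
s=robot.observe();g=s['tool_pos']+np.array([0,0,.019]);y0=s['tool_rot'][2]-np.pi
def tw(p,P): return g+[0,p[3],p[2]]+R.from_euler('ZYX',[y0+p[1],p[0],p[14]]).as_matrix()@(np.array(P)-[-.08+p[4],0,.038])
def rw(p,P):
    c,sn=np.cos(p[7]),np.sin(p[7]);x,y=P[0]+.065,P[1];return (p[5]+c*x-sn*y,p[6]+sn*x+c*y,P[2])
def off(p,c): return p[8:10] if c=='scene' else p[10:12]
def res(p):
    r=[]
    for f,L in((tw,T),(rw,Rk)):
        for c,px,P in L: r+=list(np.array(proj(c,f(p,P),K[c]))+off(p,c)-px)
    for f,L in((tw,TL),(rw,Rw)):
        for c,px,y,z in L:
            a,b=[np.array(proj(c,f(p,(x,y,z)),K[c]))+off(p,c) for x in(-.06,.06)]
            d=(b-a)/np.linalg.norm(b-a);w=np.array(px)-a;r.append(w[0]*d[1]-w[1]*d[0])
    r=list(np.array(r)/.6)
    r+=[p[1]/.01,p[2]/.0015,p[3]/.001,p[4]/.002,p[14]/.01]+list(np.array(p[8:12])/1.)
    return r
p0=np.zeros(15);p0[5:7]=.639,-.022;p0[0]=.07
q=least_squares(res,p0,loss='soft_l1');p=q.x
J=q.jac;cov=np.linalg.pinv(J.T@J);
n=['pitch','dyaw','dz','dy','dx','mx','my','ryaw','ou','ov','su','sv','-','-','roll']
for a,b,e in zip(n,p,np.sqrt(np.diag(cov))):print(a,round(b,4),'+-',round(e,4))
print(np.round(np.array(q.fun)*.6,1)[:30],np.round(np.array(q.fun)*.6,1)[30:])
for P in((.095,.06,0),(.095,-.06,0),(-.095,0,0)):
    w=tw(p,P);print('tray',P,np.round(w,4))
c,sn=np.cos(p[7]),np.sin(p[7]);w=tw(p,(.095,0,0));d=w[:2]-p[5:7];print('rear centre in mouth frame',c*d[0]+sn*d[1],-sn*d[0]+c*d[1],w[2])
E
python3 fit.py
```

```text
pitch 0.083 +- 0.0092
dyaw -0.0212 +- 0.0117
dz -0.0018 +- 0.0013
dy -0.0003 +- 0.001
dx -0.001 +- 0.0016
mx 0.6389 +- 0.0018
my -0.0241 +- 0.002
ryaw -0.0134 +- 0.01
ou 0.2041 +- 0.5949
ov -0.3823 +- 0.4085
su -0.2046 +- 0.656
sv -0.3501 +- 0.454
- 0.6427 +- 0.0
- 0.0 +- 0.0
roll 0.0038 +- 0.0082
[-0.  -0.2  0.1 -0.1 -0.6 -0.2 -0.   0.  -0.2 -0.7 -1.3 -0.1  1.2 -1.8
 -0.2 -0.2 -0.4 -1.3 -0.6  0.4  0.1 -0.3  0.1  0.5  0.9 -0.7  0.8  0.8
  0.4  1.8] [-0.2  0.4 -0.7 -0.7 -0.   0.2 -0.4 -1.3 -0.7 -0.2 -0.3  0.2  0.1 -0.2
 -0.1 -0.2]
tray (0.095, 0.06, 0) [0.6262 0.033  0.118 ]
tray (0.095, -0.06, 0) [ 0.6232 -0.087   0.1175]
tray (-0.095, 0, 0) [ 0.4354 -0.0223  0.1335]
rear centre in mouth frame -0.014107916508071866 -0.0031304423900435476 0.11775550280978778
```

```bash
python3 -m pendant '[[[0,1,-2],-0.3],[[-2,1.5,-4],-0.5],[[-5,1.5,-5],-0.5],[[-8,1.5,-5],-0.5],[[-11,1.5,-5],-0.5],[[-14,1.5,-5],-0.5],[[-17,1.5,-5],-0.5],[[-20,1.5,-5],-0.5],[[-20,1.5,-5],-0.5]]'
python3 - <<'E'
from h import *
robot.read_camera('wrist')
s=robot.observe();print(s['contact_force'],s['torque'],s['tool_pos'],s['tool_rot'][2])
for c in ('side','scene'):shot(c,c+'8')
a=cv2.imread('pics/scene8.png')[190:290,270:380];cv2.imwrite('pics/c8.png',cv2.resize(a,None,fx=7,fy=6,interpolation=cv2.INTER_CUBIC))
a=cv2.imread('pics/side8.png')[205:285,255:355];cv2.imwrite('pics/s8.png',cv2.resize(a,None,fx=7,fy=7,interpolation=cv2.INTER_CUBIC))
E
```

```text
time: 10.73
tool_pos: [0.4732, -0.0212, 0.1579]
tool_rot: [3.139, 0.001, -3.137]
contact_force: [0.7, 1.1, -3.0]
opening: 0.0098
[-0.17913935 -0.27715639 -3.35599519] [ 0.03057535  0.22519531 -0.01776739] [ 0.47278132 -0.02117115  0.15783759] -3.1365859763413937
```

View pics/c8.png

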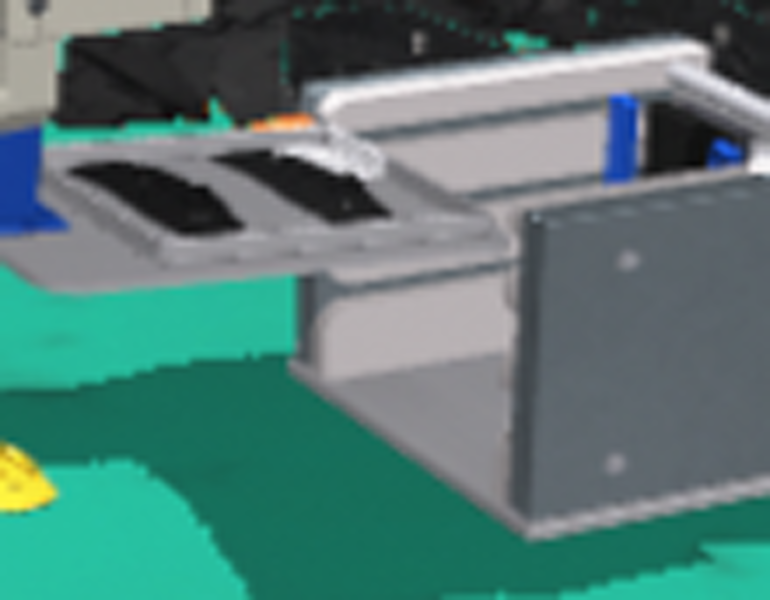

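View pics/s8.png

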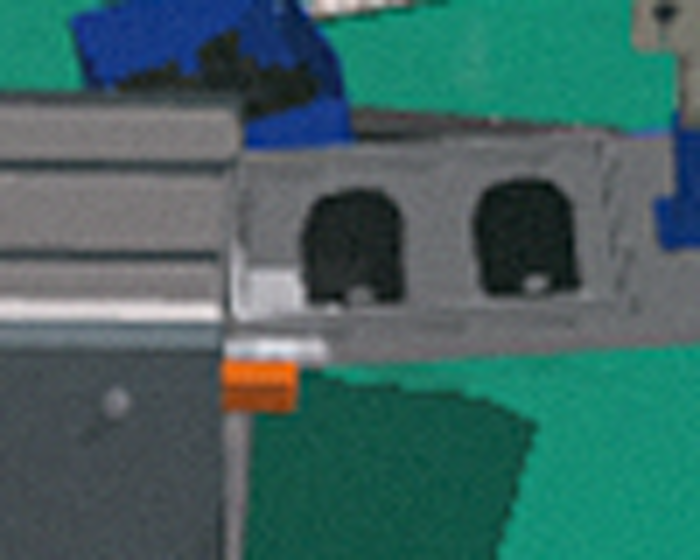

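```bash
python3 -m pendant '[[[-2,0,0],0],[[-4,0,0],0],[[-6,0,0],0],[[-8,0,0],0],[[-10,0,0],0],[[-12,0,0],0]]'
python3 -c "
from h import *
s=robot.observe();print(s['contact_force'],s['torque'],s['tool_pos'],s['tool_rot'])"
```

```text
time: 11.38
tool_pos: [0.4846, -0.0211, 0.1578]
tool_rot: [3.139, 0.0, -3.137]
contact_force: [-1.4, 0.8, -3.4]
opening: 0.0097
[-1.43469532  0.84930033 -3.35413906] [ 0.017153    0.23648402 -0.01442856] [ 0.48460313 -0.02107267  0.15784041] [ 3.13928939e+00  3.72268877e-04 -3.13661483e+00]
```

```bash
python3 -m pendant '[[[-2,0,0],0],[[-4,0,0],0],[[-6,0,0],0],[[-8,0,0],0],[[-10,0,0],0],[[-12,0,0],0]]'
python3 -c "
from h import *
s=robot.observe();print(s['contact_force'],s['torque'],s['tool_pos'],s['tool_rot'])
for c in ('side','scene'):shot(c,c+'9')
a=cv2.imread('pics/scene9.png')[190:290,270:380];cv2.imwrite('pics/c9.png',cv2.resize(a,None,fx=7,fy=6,interpolation=cv2.INTER_CUBIC))
a=cv2.imread('pics/side9.png')[205:285,245:345];cv2.imwrite('pics/s9.png',cv2.resize(a,None,fx=7,fy=7,interpolation=cv2.INTER_CUBIC))
"
```

```text
time: 11.88
tool_pos: [0.4968, -0.021, 0.1579]
tool_rot: [3.139, 0.0, -3.137]
contact_force: [0.5, 0.3, -3.9]
opening: 0.0098
[ 0.47311091  0.30608755 -3.86926919] [-0.01144161  0.25775651  0.01838809] [ 0.49681804 -0.02103221  0.15785389] [ 3.13932751e+00  4.01841962e-04 -3.13661102e+00]
```

View pics/c9.png

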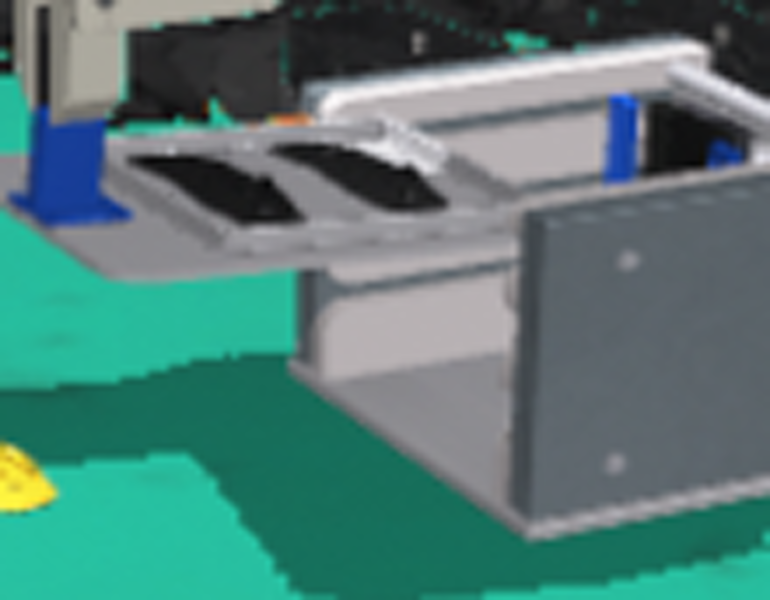

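View pics/s9.png

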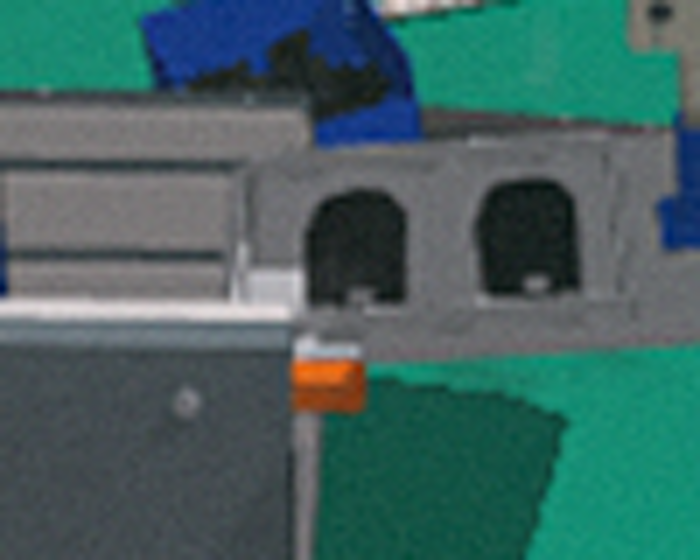

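```bash
python3 -m pendant '[[[-1,0,1],0],[[-2,0,2],0],[[-3,0,3],0],[[-4,0,4],0],[[-5,0,5],0],[[-5,0,6],0],[[-5,0,6],0]]'
python3 -c "
from h import *
s=robot.observe();print(s['contact_force'],s['torque'],s['tool_pos'],s['tool_rot'])"
```

```text
time: 12.57
tool_pos: [0.5019, -0.021, 0.1516]
tool_rot: [3.139, 0.0, -3.137]
contact_force: [0.6, 1.1, -2.7]
opening: 0.0098
[ 0.62917855  1.05100626 -2.69028892] [ 0.04683761  0.21127944 -0.05610476] [ 0.50191109 -0.02098713  0.15160353] [ 3.13924543e+00  3.50139212e-04 -3.13661944e+00]
```

```bash
python3 -m pendant '[[[0,0,1],0],[[0,0,2],0],[[0,0,3],0],[[0,0,4],0],[[0,0,5],0],[[0,0,5],0]]'
python3 -c "
from h import *
s=robot.observe();print(s['contact_force'],s['torque'],s['tool_pos'],s['tool_rot'])
shot('side','side10');shot('scene','scene10')
a=cv2.imread('pics/scene10.png')[190:290,270:380];cv2.imwrite('pics/c10.png',cv2.resize(a,None,fx=7,fy=6,interpolation=cv2.INTER_CUBIC))"
```

```text
time: 13.07
tool_pos: [0.5018, -0.021, 0.1464]
tool_rot: [3.139, 0.0, -3.137]
contact_force: [-1.5, 0.2, -2.4]
opening: 0.01
[-1.46943589  0.16930864 -2.39826711] [-0.02593257  0.32358444  0.0188183 ] [ 0.50182266 -0.02095392  0.14644688] [ 3.13917755e+00  1.59092359e-04 -3.13665957e+00]
```

View pics/c10.png

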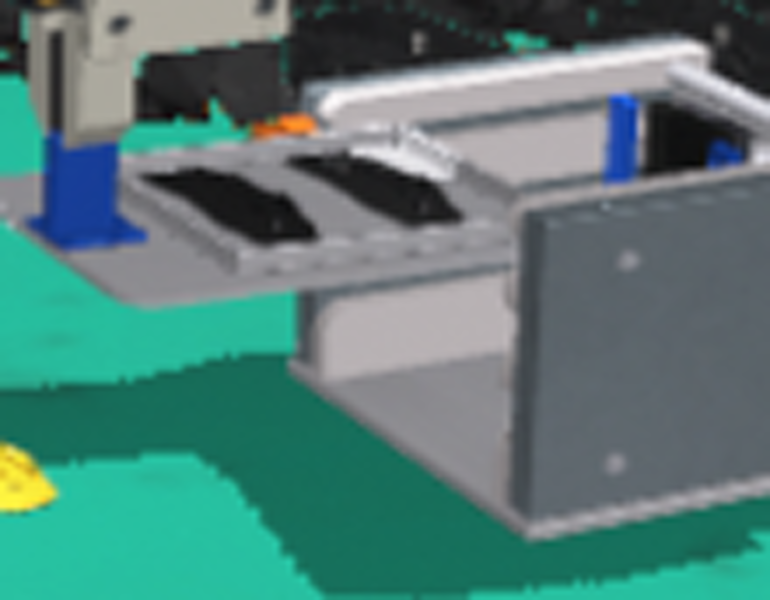

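```bash
python3 -m pendant '[[[0,0,1],0],[[0,0,2],0],[[0,0,3],0],[[0,0,4],0],[[0,0,5],0],[[0,0,5],0]]'
python3 -c "
from h import *
s=robot.observe();print(s['contact_force'],s['torque'],s['tool_pos'],s['tool_rot'])
shot('side','side11');shot('scene','scene11')
a=cv2.imread('pics/scene11.png')[190:290,270:380];cv2.imwrite('pics/c11.png',cv2.resize(a,None,fx=7,fy=6,interpolation=cv2.INTER_CUBIC))
a=cv2.imread('pics/side11.png')[205:285,245:345];cv2.imwrite('pics/s11.png',cv2.resize(a,None,fx=7,fy=7,interpolation=cv2.INTER_CUBIC))"
```

```text
time: 13.67
tool_pos: [0.5018, -0.0209, 0.1414]
tool_rot: [3.139, 0.0, -3.137]
contact_force: [-1.8, -0.3, -1.0]
opening: 0.01
[-1.76670841 -0.28809451 -1.01029811] [-0.0459083   0.27910262 -0.00080479] [ 0.50184559 -0.02094706  0.14141527] [ 3.13921215e+00  1.62528951e-04 -3.13658385e+00]
```

View pics/c11.png

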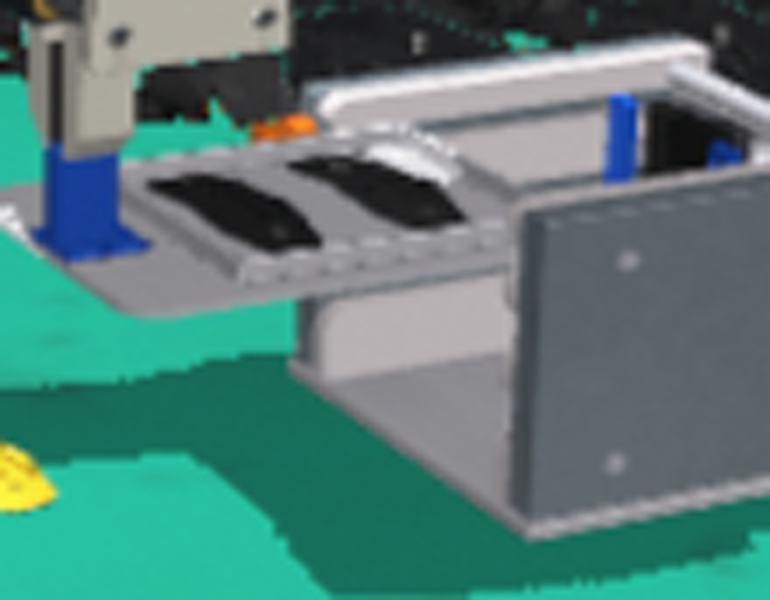

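View pics/s11.png

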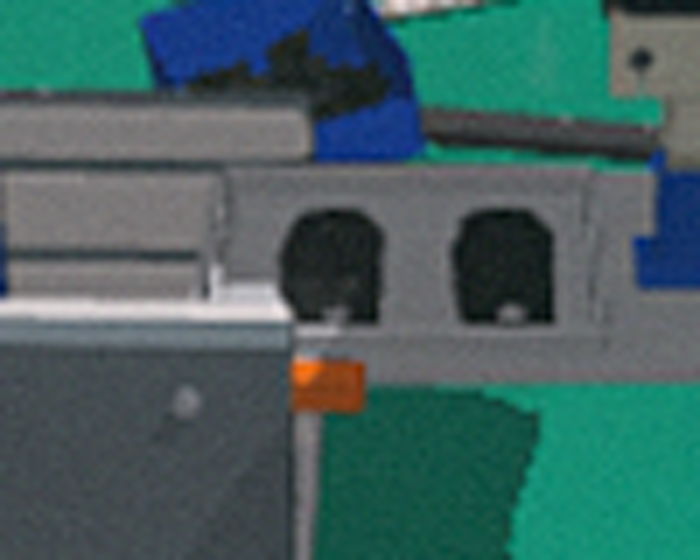

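```bash
python3 -m pendant '[[[-3,0,0],0],[[-6,0,0],0],[[-9,0,0],0],[[-12,0,0],0],[[-15,0,0],0],[[-18,0,0],0],[[-21,0,0],0],[[-24,0,0],0],[[-24,0,0],0]]'
python3 -c "
from h import *
s=robot.observe();print(s['contact_force'],s['torque'],s['tool_pos'],s['tool_rot'])"
```

```text
time: 14.52
tool_pos: [0.5268, -0.0209, 0.1416]
tool_rot: [3.139, 0.001, -3.137]
contact_force: [0.0, -0.6, -2.7]
opening: 0.0099
[ 0.0343378  -0.64470001 -2.68000929] [-0.00293413 -0.11546534 -0.02239647] [ 0.5267765  -0.02087244  0.14160996] [ 3.13928365e+00  1.31590869e-03 -3.13663574e+00]
```

```bash
python3 -m pendant '[[[-3,0,0],0],[[-6,0,0.5],0],[[-9,0,0.5],0],[[-12,0,0.5],0],[[-15,0,0.5],0],[[-18,0,0.5],0],[[-21,0,0.5],0],[[-24,0,0.5],0],[[-26,0,0.5],0],[[-26,0,0.5],0]]'
python3 -c "
from h import *
s=robot.observe();print(s['contact_force'],s['torque'],s['tool_pos'],s['tool_rot'])
for c in ('side','scene'):shot(c,c+'12')
a=cv2.imread('pics/scene12.png')[180:280,270:390];cv2.imwrite('pics/c12.png',cv2.resize(a,None,fx=6.6,fy=6,interpolation=cv2.INTER_CUBIC))
a=cv2.imread('pics/side12.png')[195:275,205:325];cv2.imwrite('pics/s12.png',cv2.resize(a,None,fx=6.6,fy=7,interpolation=cv2.INTER_CUBIC))"
```

```text
time: 15.35
tool_pos: [0.5534, -0.0208, 0.1411]
tool_rot: [3.139, 0.002, -3.137]
contact_force: [0.8, -1.0, -1.7]
opening: 0.01
[ 0.78088338 -1.03635049 -1.72625708] [-0.01493554 -0.00081744 -0.06722374] [ 0.55343522 -0.02078597  0.14112538] [ 3.13928101e+00  2.11878183e-03 -3.13671265e+00]
```

View pics/c12.png

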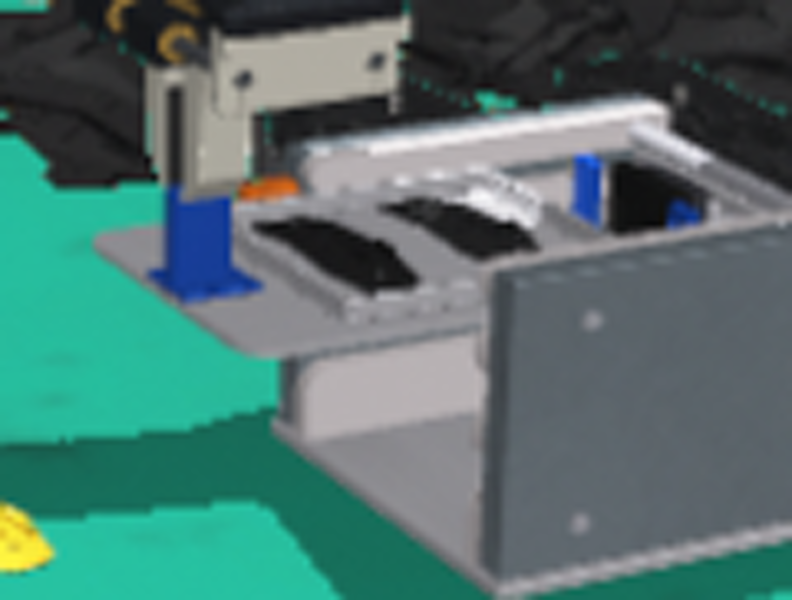

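View pics/s12.png

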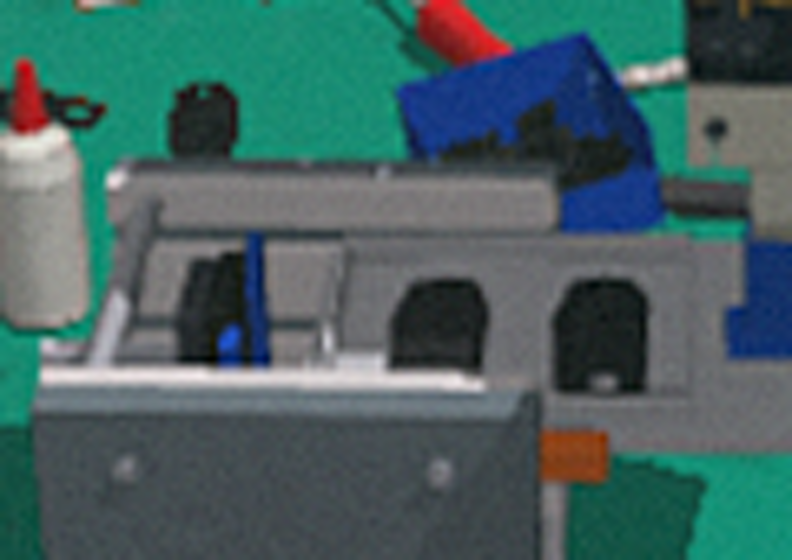

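```bash
python3 -m pendant '[[[-2,0,0],0],[[-4,0,0],0],[[-6,0,0],0],[[-8,0,0],0],[[-9,0,0],0],[[-10,0,0],0],[[-11,0,0],0],[[-11,0,0],0]]'
python3 -m pendant '[[[-1,0,0],0],[[-2,0,0],0],[[-3,0,0],0],[[-4,0,0],0],[[-5,0,0],0]]'
```

```text
time: 16.12
tool_pos: [0.5646, -0.0207, 0.1412]
tool_rot: [3.139, 0.003, -3.137]
contact_force: [-1.2, -1.6, -1.5]
opening: 0.0098
time: 16.53
tool_pos: [0.5697, -0.0207, 0.1412]
tool_rot: [3.139, 0.003, -3.137]
contact_force: [-1.8, -1.0, -1.5]
opening: 0.0099
```

```bash
python3 -m pendant '[[[-1,0,0],0],[[-2,0,0],0],[[-3,0,0],0]]'
python3 -m pendant '[[[-1,0,0],0],[[-2,0,0],0]]'
```

```text
time: 16.78
tool_pos: [0.5728, -0.0207, 0.1412]
tool_rot: [3.139, 0.003, -3.137]
contact_force: [-2.1, -1.1, -0.4]
opening: 0.0097
time: 16.95
tool_pos: [0.5749, -0.0207, 0.1412]
tool_rot: [3.139, 0.003, -3.137]
contact_force: [-2.2, -1.3, -1.6]
opening: 0.0102
```

```bash
python3 -m pendant '[[[-1,0,0],0],[[-2,0,0],0]]'
python3 -c "
from h import *
shot('side','side13')
a=cv2.imread('pics/side13.png')[195:275,205:325];cv2.imwrite('pics/s13.png',cv2.resize(a,None,fx=6.6,fy=7,interpolation=cv2.INTER_CUBIC))"
```

```text
time: 17.12
tool_pos: [0.577, -0.0207, 0.1412]
tool_rot: [3.139, 0.003, -3.137]
contact_force: [-3.0, -1.6, -0.4]
opening: 0.0101
```

View pics/s13.png

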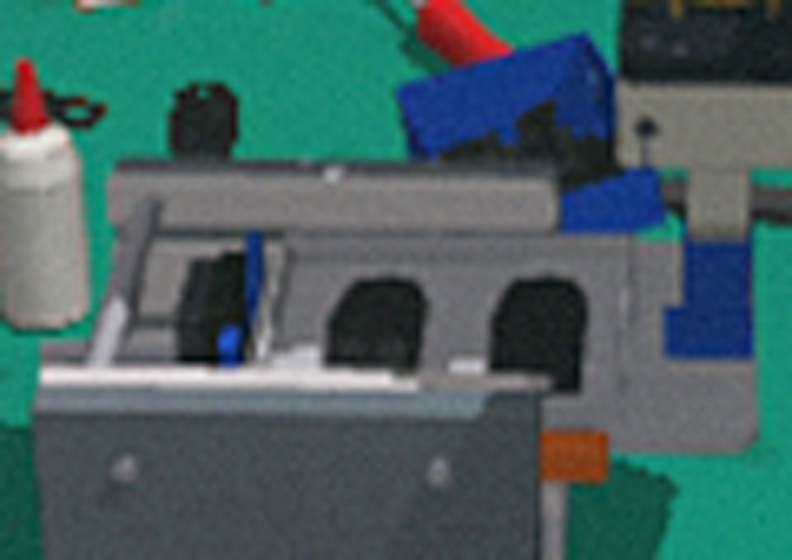

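```bash
for i in 1; do python3 -m pendant '[[[-0.8,0,0],0],[[-1.6,0,0],0]]'; done
python3 -m pendant '[[[-0.8,0,0],0],[[-1.6,0,0],0]]'
```

```text
time: 17.33
tool_pos: [0.5786, -0.0206, 0.1411]
tool_rot: [3.139, 0.002, -3.137]
contact_force: [-3.7, -0.9, -1.4]
opening: 0.01
time: 17.5
tool_pos: [0.5802, -0.0206, 0.1412]
tool_rot: [3.139, 0.002, -3.137]
contact_force: [-3.4, -1.4, -1.3]
opening: 0.01
```

```bash
python3 -m pendant '[[[-0.8,0,0],0]]'
```

```text
time: 17.58
tool_pos: [0.581, -0.0206, 0.1411]
tool_rot: [3.139, 0.002, -3.137]
contact_force: [-3.3, -2.0, -0.6]
opening: 0.0098
```

```bash
python3 -m pendant '[[[-0.8,0,0],0]]'
```

```text
time: 17.67
tool_pos: [0.5816, -0.0206, 0.1411]
tool_rot: [3.139, 0.001, -3.137]
contact_force: [-6.0, -1.2, 0.3]
opening: 0.0099
```

```bash
python3 -m pendant '[[[-0.3,0,0],0]]'
```

```text
time: 17.75
tool_pos: [0.5816, -0.0205, 0.141]
tool_rot: [3.139, 0.0, -3.137]
contact_force: [-4.2, -1.1, -0.2]
opening: 0.0103
```

```bash
python3 -m pendant '[[[-0.3,0,0],0]]'
```

```text
time: 17.83
tool_pos: [0.5815, -0.0205, 0.1409]
tool_rot: [3.139, -0.001, -3.137]
contact_force: [-4.5, -1.6, 0.2]
opening: 0.0098
```

```bash
python3 -m pendant '[[[-0.8,0,0],0]]'
```

```text
time: 17.92
tool_pos: [0.5815, -0.0205, 0.1408]
tool_rot: [3.139, -0.003, -3.137]
contact_force: [-7.8, -0.5, -0.1]
opening: 0.0097
```

```bash
python3 -m pendant '[[[-1.2,0,0],0]]'
```

```text
time: 18.0
tool_pos: [0.5814, -0.0205, 0.1405]
tool_rot: [3.139, -0.006, -3.137]
contact_force: [-9.2, -1.0, 1.4]
opening: 0.0102
```

```bash
python3 -m pendant '[[[-1.6,0,0],0]]'
```

```text
time: 18.08
tool_pos: [0.5812, -0.0204, 0.1402]
tool_rot: [3.139, -0.01, -3.136]
contact_force: [-10.9, -1.9, 1.5]
opening: 0.0099
```

```bash
python3 -m pendant '[[[-2,0,-0.3],0]]'
```

```text
time: 18.17
tool_pos: [0.581, -0.0204, 0.1401]
tool_rot: [3.139, -0.015, -3.136]
contact_force: [-11.5, -2.6, 2.9]
opening: 0.0103
```

```bash
python3 -m pendant '[[[-2.2,0,-0.3],0]]'
```

```text
time: 18.25
tool_pos: [0.5809, -0.0204, 0.1401]
tool_rot: [3.139, -0.02, -3.136]
contact_force: [-12.5, -2.6, 2.6]
opening: 0.01
```

```bash
python3 -m pendant '[[[-2.4,0,-0.3],0],[[-2.6,0,-0.3],0],[[-2.6,0,-0.3],0],[[-2.6,0,-0.3],0]]'
python3 -c "
from h import *
s=robot.observe();print(s['contact_force'],s['torque'])
shot('side','side14')
a=cv2.imread('pics/side14.png')[195:275,205:325];cv2.imwrite('pics/s14.png',cv2.resize(a,None,fx=6.6,fy=7,interpolation=cv2.INTER_CUBIC))"
```

```text
time: 18.58
tool_pos: [0.5807, -0.0204, 0.1401]
tool_rot: [3.139, -0.027, -3.136]
contact_force: [-13.4, -1.0, 4.6]
opening: 0.0102
[-13.44756881  -1.03222213   4.60560896] [-0.25429602  2.1936392  -0.0509319 ]
```

View pics/s14.png

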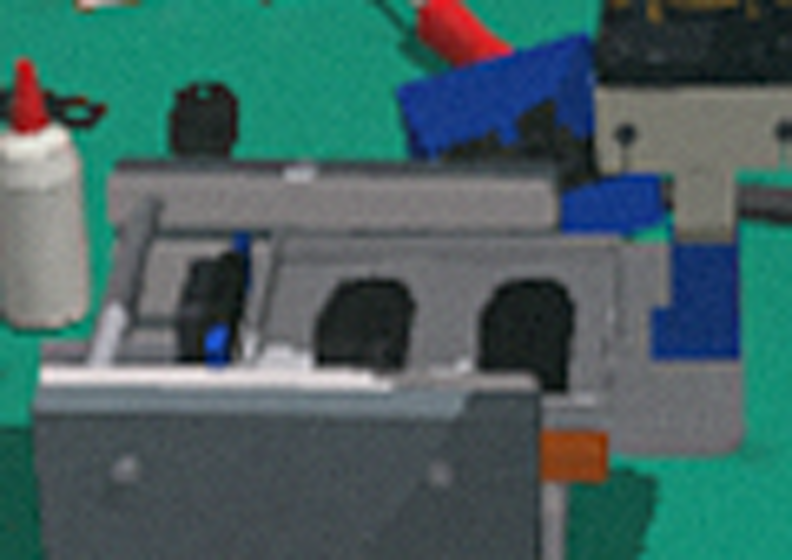

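```bash
python3 -m pendant '[[[-0.5,0,0],0],[[0,0,0],0],[[0,0,0],0]]'
python3 -c "
from h import *
s=robot.observe();print(s['contact_force'],s['torque'])"
```

```text
time: 18.88
tool_pos: [0.5806, -0.0204, 0.1403]
tool_rot: [3.139, -0.027, -3.136]
contact_force: [-5.1, -2.0, 0.8]
opening: 0.01
[-5.11717222 -2.0088253   0.81483004] [-0.16899548  0.77675031 -0.10495907]
```

```bash
python3 -m pendant '[[[0,0,0],0],[[0,0,0],0],[[0,0,0],0],[[0,0,0],0],[[0,0,0],0],[[0,0,0],0],[[0,0,0],0],[[0,0,0],0]]' 0.45
python3 -c "
from h import *
shot('wrist','wrist15');shot('side','side15')
s=robot.observe();print(s['contact_force'],s['tool_pos'],s['tool_rot'],s['opening'])"
```

```text
time: 19.55
tool_pos: [0.5807, -0.0204, 0.1403]
tool_rot: [3.139, -0.026, -3.136]
contact_force: [0.2, 0.1, 0.3]
opening: 0.0411
[0.32558081 0.7227498  0.5723453 ] [ 0.58066016 -0.02041753  0.14025509] [ 3.13850181 -0.02649365 -3.13609659] 0.04124666300613962
```

View pics/wrist15.png

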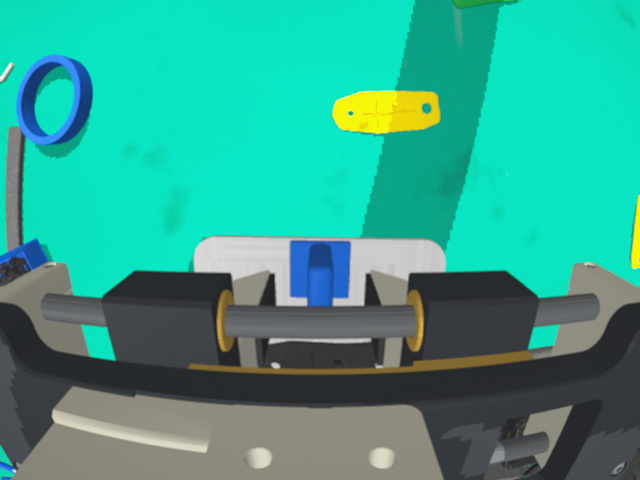

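Free of the handle, force about 0. I retract along the tool axis; a 26 mrad tilt shifts only ~3 mm in x over 110 mm, with 15 mm clear on each side.

```bash
python3 -m pendant '[[[0,0,-8],0],[[0,0,-20],0],[[0,0,-40],0],[[0,0,-65],0],[[0,0,-90],0],[[20,0,-110],0],[[50,0,-115],0],[[80,0,-115],0],[[80,0,-115],0],[[80,0,-115],0]]'
python3 -c "
from h import *
for c in ('side','scene'):shot(c,c+'16')
a=cv2.imread('pics/scene16.png')[170:280,230:390];cv2.imwrite('pics/c16.png',cv2.resize(a,None,fx=5,fy=5,interpolation=cv2.INTER_CUBIC))
a=cv2.imread('pics/side16.png')[195:275,205:325];cv2.imwrite('pics/s16.png',cv2.resize(a,None,fx=6.6,fy=7,interpolation=cv2.INTER_CUBIC))"
```

```text
time: 20.48
tool_pos: [0.5032, -0.0212, 0.2587]
tool_rot: [3.139, -0.025, -3.136]
contact_force: [0.5, 0.9, 0.3]
opening: 0.0412
```

View pics/s16.png

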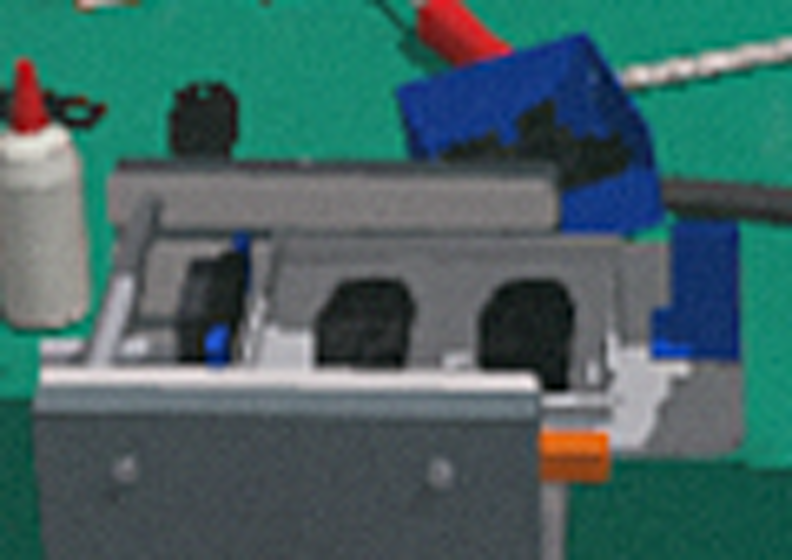

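View pics/c16.png

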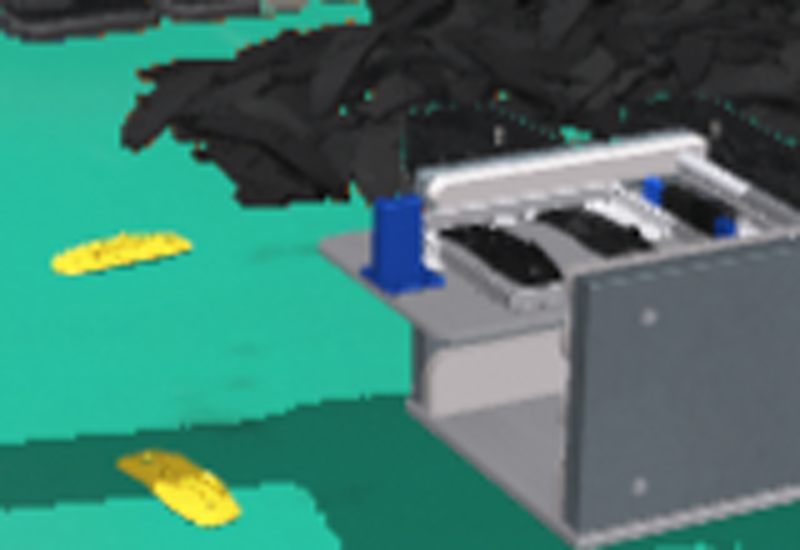

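The tray hasn't moved since the press, its pads are still pushed in, and both blades are inside the rim. Handing in.

```bash
python3 -c "
from cell import robot
print(robot.hand_in())"
```

```text
the job is handed in; nothing more can be done
None
```

I slid the tray into the rack's top rail pair, the one whose tab is out, and pressed it home on the rear stop. I then let go, backed the arm off and handed in at about 20.6 s.

**Insertion:** The tray hung about 0.08 rad nose-down in the grip. With its rear end about 35 mm into the grooves I lowered the hand, and it levelled on the rail floor.

**Pressing home:** I came up to the stop at about 10 mm/s, with about 3 N of sliding force. The stop stopped the tray at tool x ≈ 0.581. I then built the push up to 13.4 N and kept it above about 11 N for roughly 0.5 s. I eased it to 5 N before opening the fingers.

**Last checks:**
- The final side picture shows the tray where it stood under the press, with the blue pads still pushed back and both blades inside the rim.
- Wrist force read about 0 after release.
- I saw none of the other things move, but I did not measure each of them.

**Limits and disagreements:**
- The force on the rubber bar itself could not be read. That it passed 3 N is inferred from the wrist force minus the sliding force.
- My early wrist-camera positions of the tray disagreed by about 5 mm, because the arm was still settling. I took them again with the arm at rest.
- The hand tilted about 0.027 rad while pressing; this did not disturb the tray.

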